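# Change the jaws in a clamping fixture and tighten to the first click

### The arm

A 7-joint arm with a two-finger parallel gripper is mounted at the origin on the work surface. World frame = base frame: x ahead of the robot, y to its left, z up, the work surface at z = 0. Lengths are in m, angles in rad, forces in N, time in s.
With the tool pointing down it reaches from about 0.4 to 0.875 m from the base axis. Payload 19.3 kg.
Tool frame: the origin (TCP) lies midway between the tips of the shut fingers; the grasp point (between the pads) lies 19 mm behind it (tcp_to_grasp is the z of the grasp point in the tool frame, in m); z points along the fingers, y is the line along which they close (so a half turn about z gives the same grasp; the last joint's range is limited). The gripper opens to 85 mm and grips with 20 to 120 N. Pads are 22 mm wide; open, the fingers measure 114 mm over their backs; the gripper's body (76 mm by 85 mm) begins 54 mm behind the grasp point. The pads swing forward as they close: fully open they stand 13 mm farther back than shut.
Start: joints at [-1.286, 0.521, -0.036, 1.599, 0.021, 1.021, -0.113], TCP at [0.217, 0.586, 0.202] pointing down, gripper open.
Joint ranges: [-2.91, 2.91], [-0.3, 2.13], [-1.5, 1.42], [0.17, 2.43], [-1.26, 4.41], [0.16, 1.93], [-2.52, 2.52]. Speed limits (rad/s): [1.89, 1.89, 2.39, 2.39, 3.01, 3.01, 3.01].

### API

Orientations are given as [roll, pitch, yaw] about the fixed x, y, z axes, in that order (R = Rz(yaw) Ry(pitch) Rx(roll)).
In Python, from workcell import * gives the robot as it stands.
- The arm moves only by the tool send_rows, never from a script. Its argument "increments" is a list of rows, each a list of 3 entries, a list of its own where there are three numbers: the shift along the tool's x, y, z in mm, then the turn, a rotation vector about the tool's x, y, z in degrees, then the gripper's target within -1 to 1 (fully open at 1, half-way at 0, shut at -1). In form: [[[x, y, z], [wx, wy, wz], grip], ...]. A call has 1 to 10 rows; each row is the pose to reach, as a shift and turn from the pose commanded when the call began, along the tool's axes at that moment; what a row does not reach only later rows make up. A row lasts 1/10 s, in which the tool goes at most 50 mm and 8.59 degrees, less where a joint would pass 70% of its speed; a pose out of reach is approached as far as the arm can. A call with a gripper value outside its range is refused whole. The fingers move at their own pace and stop on an object; "newtons" is the grip in N (left out, the last holds). Time passes only in rows, so rows that repeat a pose let the fingers close. It gives the time, the measured TCP pose, the force, the opening and the grip force at its end, in the units of the state.
- observe(): the state, without advancing time (a new reading comes with each control period).
- grab_frame(name): name is "scene" or "side" or "wrist"; returns the picture (384x512x3 uint8, blue, green, red); there is no depth.
- camera_params(name): a dict with "fovy" (degrees; the focal length in pixels is half the picture's height over the tangent of half this angle, whatever the lens; pixels are square), "cx", "cy" (the principal point, pixels), "extrinsics" (4x4, takes a point from world to camera coordinates). Camera axes: x right, y down, z forward; pixel columns grow to the right and rows downward; lengths in m; the calibration is good to about 2 mm. The wrist camera is an equidistant fisheye: a pixel r from the principal point sees the ray r / f radians off the axis. A picture is of the moment at which its call begins: read the wrist's pose just before it. camera_params takes no time and is no camera call; for the wrist camera it gives the pose at the moment of the call.
- job_done(): hands the job in; it is judged then, once.
The state is a dict: "clock": time; "qpos": joint angles; "qd": joint speeds; "joint_efforts": joint torques, N m; "position": TCP position; "tool_rot": TCP orientation; "force": force on the tool from outside, world axes, zero at the start; "moment": the same for the moment, N m; "grip_width": finger opening in m; "finger_force": force on a finger pad.
Only numpy, scipy, OpenCV 4.12 (cv2) and the standard library are available. Lean on these libraries where they do the work, as an engineer would, in place of code of your own. Each camera call takes 0.05 s, during which the arm holds its last target. There are 200 camera calls.

### The job

Open the fixture's lid, put the worn red jaw into the blue tray and lay every new aluminium jaw that is on the bench flat in a bay of its own. Then fold the lid fully shut and turn the crank clockwise (seen from above) until the clutch clicks once - stop at that first click, never on to a second, and let go. Leave the other things on the bench where they are.

Things in the scene. Friction and masses are not known exactly. Their poses are not given: they have to be found in the camera images.
- fixture: Fixed dark steel clamping fixture, base plate 285 x 225 x 15 mm; origin on the bench at the middle of the group of four bays. Its x runs along the length of the bays (towards the crank's side, the robot's right), its y towards the lid's hinge (away from the robot), z up. Two hinge blocks at its +y side; two stop posts at x = +/-105, y = -70 mm, 58 mm high.
- bays (a point): Middle of the 2 x 2 bays, at floor height (15 mm above the bench). Bays are 90 (x) by 48 mm (y), centres at fixture x = +/-49.5, y = +/-34 mm, ringed by bright ridges 8 mm high (20 mm wide between neighbours in y). A jaw lies along the fixture's x, its centre then 20 mm above the floor; fingers closing along y have 28 mm to the jaw in the next bay.
- lid (a joint): Angle of the lid, a blue flat frame with two aluminium straps, 10 mm thick, hinged along the fixture's x on its +y side: 0 = flat shut over the bays, 1.57 = upright, 1.8 = stop, leaning back. Starts part open (0.35 to 0.8). Stiff hinge: it stays at any angle; swinging it takes about 1 to 7 N at the yellow bar.
- lid_bar (a point): Middle of the lid's yellow grip bar: round, 14 mm thick, 72 mm free length along the fixture's x, beyond the lid's free edge (49 mm from bar axis to frame); it may turn in the fingers while pinched. It moves with the lid, 240 mm from the hinge line; 63 mm above the bench when shut.
- lid_hinge (a point): Fixed point on the lid's hinge line, straight behind the middle of the grip bar; 63 mm above the bench.
- screw (a joint): Turn of the upright clamp screw with its orange strap, clockwise from above: 0 = strap clear of the lid, 1.6 = strap over the side of the shut lid and the screw tight (solid end). Starts between 0 and 0.35. Turns easily (0.06 N m) until tight.
- screw_axis (a point): Fixed point on the vertical axis of the clamp screw and crank, at the underside of the strap, 68 mm above the bench.
- crank (a joint): Slip of the clutch between crank and screw, clockwise from above: 0 = engaged, both turn together. Once the screw is tight the clutch loads up to 0.8 N m (about 9 N at the grip), lets go at about 0.17 and drops into its first notch at 0.35: the first click; it stays there when released. The second click would come from about 0.5 on (notch at 0.70).
- crank_hub (a point): Top centre of the crank's steel hub, on the screw axis. Seen from above the angle between crank arm and orange strap is about 158 deg when engaged and 138 deg after the first click; the force needed at the grip falls away at the click.
- scrap: Fixed open blue tray for worn jaws, outside 150 x 120 x 45 mm, wall and floor 4 to 5 mm; origin under its centre, x along its length.
- worn: Worn jaw, painted red, found in one bay of the fixture: 80 x 40 x 40 mm block, 0.34 kg nominal, long axis along its own x, two round counterbores on its top; origin at its centre. It may lie on any long face, either way round.
- crank_grip (a point): Middle of the black upright grip sleeve on the end of the steel crank arm: 22 mm thick, 52 mm high, spins freely on the arm, 85 mm from the screw axis; its middle is 124 mm, its lower end 98 mm and its top 150 mm above the bench.
- jaw0: New soft jaw, bare aluminium, lying on the bench (may be absent): 80 x 40 x 40 mm block, 0.34 kg nominal, long axis along its own x, two round counterbores on its top; origin at its centre. It may lie on any long face, either way round.
- jaw1: New soft jaw, bare aluminium, lying on the bench (may be absent): 80 x 40 x 40 mm block, 0.34 kg nominal, long axis along its own x, two round counterbores on its top; origin at its centre. It may lie on any long face, either way round.
- jaw2: New soft jaw, bare aluminium, lying on the bench (may be absent): 80 x 40 x 40 mm block, 0.34 kg nominal, long axis along its own x, two round counterbores on its top; origin at its centre. It may lie on any long face, either way round.
- jaw3: New soft jaw, bare aluminium, lying on the bench (may be absent): 80 x 40 x 40 mm block, 0.34 kg nominal, long axis along its own x, two round counterbores on its top; origin at its centre. It may lie on any long face, either way round.
- oil: Bystander, not part of the job: yellow oil bottle, 56 mm wide, 150 mm high; origin at its underside.
- hammer: Bystander, not part of the job: hammer lying on the bench; origin at its underside.
- spanner: Bystander, not part of the job: spanner lying on the bench; origin at its underside.
- driver: Bystander, not part of the job: screwdriver lying on the bench; origin at its underside.
- collet: Bystander, not part of the job: steel collet, 44 mm wide, 70 mm high; origin at its underside.
- gear: Bystander, not part of the job: dark steel ring, 80 mm wide, 12 mm high; origin at its underside.
- bar: Bystander, not part of the job: upright steel bar end, 40 mm wide, 70 mm high; origin at its underside.

How it is judged:
By the outcome, as a careful person would: the job done as asked, in the order asked, and still so for the second after the job is handed in, with the robot touching nothing.
Of jaw0, jaw1, jaw2, jaw3 only 2 to 4 are there at a start; the rules pass over those that are not, and their reading is None.
At some moment in a run one of jaw0, jaw1, jaw2, jaw3 may be knocked a few centimetres aside while the robot is not near it.
It also fails if it takes over 210 s, if anything falls off the work surface, if the arm or the gripper's body presses on something with over 40 N, if the wrist force passes 120 N, or if a joint passes its speed limit or range.

## Working session

There is one attempt and no reset: what is moved stays moved. The work goes in short steps, Python scripts to look and compute and a tool call to move; the robot and the scene stay as the last step left them, time stands still between calls to the robot, and variables do not carry over. Pictures are saved under pics/ and viewed, at most 14 in all, crops included, and the job is handed in when it is done.

Besides the shell and the picture viewer there is one more tool, called after "Emit:" as name(argument=value, ...), one argument or row to a line, values as JSON. send_rows: Moves the arm, as the interface text tells. Its arguments: {"type":"object","properties":{"increments":{"type":"array"},"newtons":{"type":"number"}},"required":["increments"]}

```bash
ls; mkdir -p pics; python3 - <<'E'
from workcell import *
import cv2
s=observe(); print({k:s[k] for k in('clock','position','tool_rot','force','grip_width')})
for n in('scene','side','wrist'):
    p=camera_params(n); print(n,p['fovy'],p['cx'],p['cy'],p['extrinsics'].round(3).tolist() if hasattr(p['extrinsics'],'round') else p['extrinsics'])
    f=grab_frame(n); cv2.imwrite(f'pics/{n}0.png',cv2.resize(f,(800,600),interpolation=cv2.INTER_CUBIC))
E
```

```text
pics
{'clock': 0.0, 'position': array([0.21702829, 0.58571913, 0.2016287 ]), 'tool_rot': array([-3.14047082e+00,  4.58620105e-05,  2.78674535e+00]), 'force': array([-0.62023452, -0.13106266, -0.16773619]), 'grip_width': 0.08508287155723361}
scene 51.20512449375281 254.40988203252905 188.50653846313074 [[-0.131, 0.991, -0.015, 0.11], [0.728, 0.086, -0.68, -0.322], [-0.673, -0.1, -0.733, 1.747], [0.0, 0.0, 0.0, 1.0]]
side 47.45427174753937 254.36457937877083 195.42718222049174 [[0.851, -0.525, 0.009, -0.475], [-0.387, -0.639, -0.664, 0.26], [0.355, 0.562, -0.747, 1.263], [0.0, 0.0, 0.0, 1.0]]
wrist 65.70646984690485 256.5683392018328 189.0694617730349 [[0.348, 0.937, -0.002, -0.624], [0.889, -0.329, 0.318, -0.04], [0.297, -0.112, -0.948, 0.382], [0.0, 0.0, 0.0, 1.0]]
```

View pics/scene0.png

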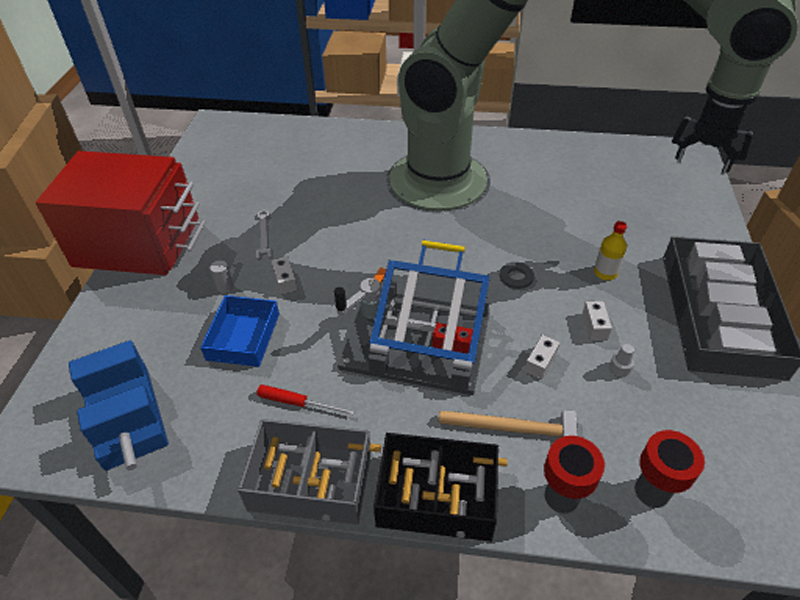

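View pics/side0.png

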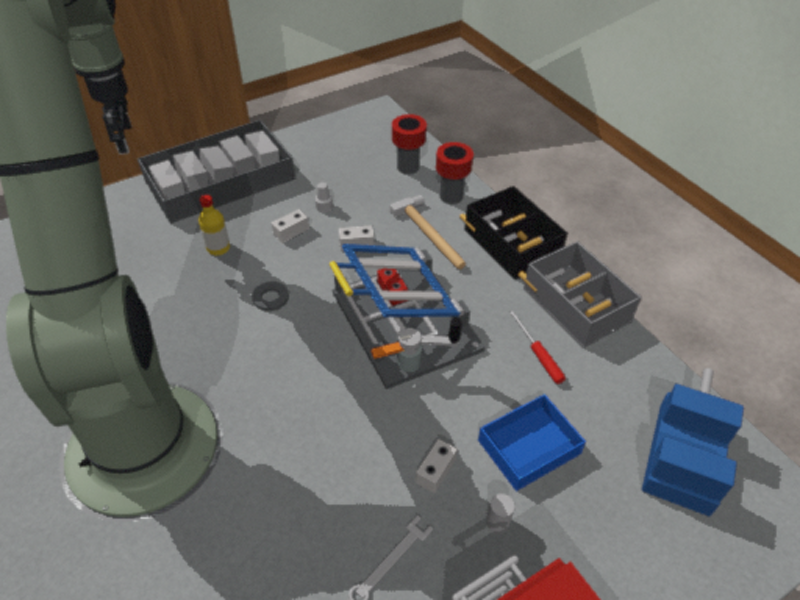

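The pictures show the lid part open, with the red jaw in the hinge-side, robot-left bay at scene (452,337). Three new jaws are on the bench, at scene (597,314), (543,350) and (283,269). The tray is at (240,330) and the crank grip at (340,299). I'll enlarge both views next.

```bash
cat > h.py <<'E'
import numpy as np, cv2
from scipy.spatial.transform import Rotation as R
from scipy.optimize import least_squares
def ray(p,u,v):
    E=np.array(p['extrinsics']); f=192/np.tan(np.radians(p['fovy']/2))
    d=np.array([(u-p['cx'])/f,(v-p['cy'])/f])
    if p.get('fish'):
        r=np.hypot(*d); d=np.append(d/r*np.sin(r),np.cos(r)) if r>1e-9 else np.array([0,0,1.])
    else: d=np.append(d,1.)
    d=E[:3,:3].T@d
    return -E[:3,:3].T@E[:3,3], d/np.linalg.norm(d)
def tri(*rs):
    A=sum(np.eye(3)-np.outer(d,d) for o,d in rs); b=sum((np.eye(3)-np.outer(d,d))@o for o,d in rs)
    x=np.linalg.solve(A,b); return x, max(np.linalg.norm(np.cross(x-o,d)) for o,d in rs)
def atz(r,z): o,d=r; return o+d*(z-o[2])/d[2]
def proj(p,X):
    E=np.array(p['extrinsics']); f=192/np.tan(np.radians(p['fovy']/2)); c=E[:3,:3]@X+E[:3,3]
    if p.get('fish'):
        r=np.hypot(c[0],c[1]); t=np.arctan2(r,c[2]); return np.array([p['cx']+f*t*c[0]/r,p['cy']+f*t*c[1]/r])
    return np.array([p['cx']+f*c[0]/c[2],p['cy']+f*c[1]/c[2]])
def crop(f,x0,y0,w,h,W,H): return cv2.resize(f[y0:y0+h,x0:x0+w],(W,H),interpolation=cv2.INTER_CUBIC)
def to_tool(s,X,yaw=None,roll=np.pi,pitch=0):
    """mm/deg increments from measured pose to TCP X, tool rpy"""
    T=R.from_euler('xyz',s['tool_rot']); d=T.inv().apply(np.array(X)-s['position'])*1e3
    r=(T.inv()*R.from_euler('xyz',[roll,pitch,yaw])).as_rotvec(degrees=True) if yaw is not None else np.zeros(3)
    return d.round(0),r.round(1)
E
python3 - <<'E'
from workcell import *
from h import *
a=cv2.imread('pics/scene0.png');b=cv2.imread('pics/side0.png')
c=camera_params('scene');s=camera_params('side')
k=.64
for n,p,q in[('bar',(443,246),(341,278)),('grip',(340,299),(456,329)),('hub',(368,286),(410,338)),('jA',(597,314),(291,223)),('jB',(543,350),(356,234)),('jC',(283,269),(437,460)),('oil',(620,228),(206,202))]:
    x,e=tri(ray(c,p[0]*k,p[1]*k),ray(s,q[0]*k,q[1]*k)); print(n,x.round(3),round(e,4))
A=crop(a,190,220,310,190,800,490)
cv2.imwrite('pics/a1.png',A)
B=crop(b,310,210,290,300,580,600); cv2.imwrite('pics/b1.png',B)
E
```

```text
bar [0.453 0.045 0.166] 0.0027
grip [ 0.592 -0.151  0.127] 0.0025
hub [ 0.52  -0.106  0.096] 0.001
jA [0.492 0.384 0.036] 0.0055
jB [0.605 0.267 0.038] 0.0043
jC [ 0.437 -0.324  0.04 ] 0.0029
oil [0.321 0.429 0.14 ] 0.0021
```

View pics/a1.png

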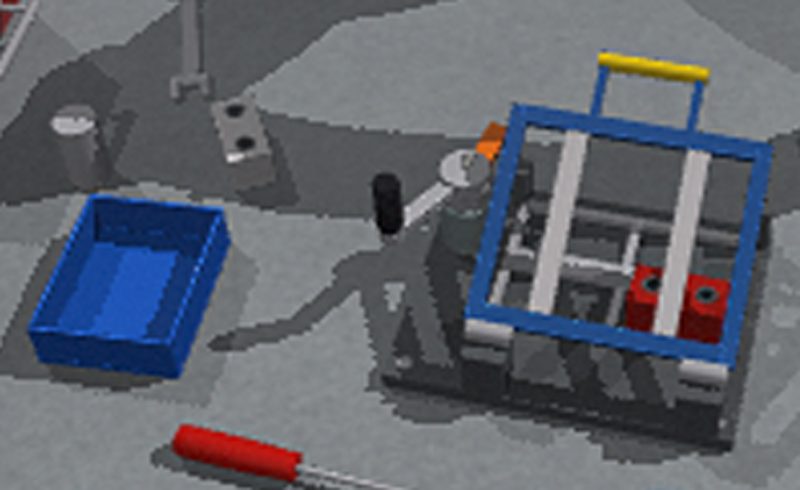

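View pics/b1.png

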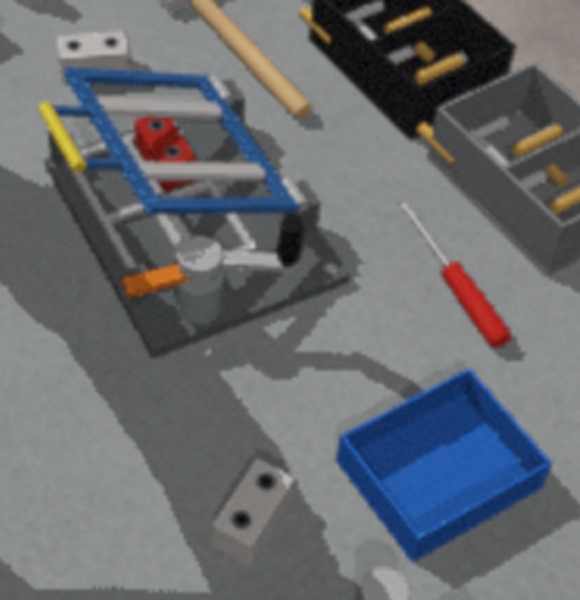

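The scene crop shows the bar ends at (600,62) and (708,75), the lid corners at (516,104), (772,146), (735,362) and (468,318), and the tray. The side crop shows the bar at (43,106)–(80,165).

```bash
cat >> h.py <<'E'
def sc(u,v): return (190+u*310/800)*.64,(220+v*310/800)*.64
def sd(u,v): return (310+u/2)*.64,(210+v/2)*.64
E
python3 - <<'E'
from workcell import *
from h import *
c=camera_params('scene');s=camera_params('side')
P={}
for n,p,q in[('bar-',(600,62),(80,165)),('bar+',(708,75),(43,106)),('lid-f',(516,104),(150,207)),('lid+f',(772,146),(66,72)),('lid+h',(735,355),(212,78)),('lid-h',(470,315),(298,207)),
 ('tray',(138,268),(445,455)),('trTL',(93,196),(338,445)),('trTR',(230,210),(415,540)),('trBL',(32,330),(470,372)),('trBR',(183,350),(550,463)),
 ('griptop',(386,176),(290,214)),('gripbot',(390,231),(289,258)),('hub',(465,163),(199,247)),('jC1',(234,110),(240,520)),('jC2',(245,143),(265,482)),
 ('red1',(652,284),(157,126)),('red2',(707,294),(171,152)),('jB',None,None)]:
    if p is None: continue
    x,e=tri(ray(c,*sc(*p)),ray(s,*sd(*q))); P[n]=x; print(n,(x*1e3).round(0),round(e*1e3,1))
d=P['bar-']-P['bar+']; print('yaw x', np.degrees(np.arctan2(d[1],d[0])))
for a,b in(('lid-f','lid+f'),('lid-h','lid+h'),('red2','red1')): d=P[a]-P[b]; print(a,np.degrees(np.arctan2(d[1],d[0])),np.linalg.norm(d))
for n,p in(('jA',[(593,307),(600,322)]),('jB',[(547,341),(539,357)])):
    for u,v in p: print(n,(atz(ray(c,u*.64,v*.64),.04)*1e3).round(0))
for n,p in(('jA',[(283,228),(299,218)]),('jB',[(346,235),(366,233)])):
    for u,v in p: print(n,(atz(ray(s,u*.64,v*.64),.04)*1e3).round(0))
E
```

```text
bar- [450.   2. 165.] 1.8
bar+ [457.  91. 166.] 2.2
lid-f [488. -63. 146.] 2.4
lid+f [510. 145. 143.] 3.4
lid+h [674. 124.  76.] 9.1
lid-h [651. -81.  69.] 5.2
tray [ 610. -372.   36.] 7.3
trTL [ 540. -375.   80.] 42.9
trTR [ 530. -368.   -2.] 55.4
trBL [ 688. -374.   83.] 41.8
trBR [ 684. -370.   -3.] 58.1
griptop [ 590. -148.  158.] 1.0
gripbot [ 592. -151.   95.] 1.8
hub [ 520. -101.  106.] 1.9
jC1 [ 416. -335.   39.] 2.1
jC2 [ 456. -315.   39.] 2.5
red1 [591.  72.  72.] 12.0
red2 [592.  92.  37.] 18.5
yaw x -94.44740217643903
lid-f -96.09452756735377 0.2090697950219956
lid-h -96.44452342154302 0.2060610208981513
red2 86.39715789556695 0.040110407019268254
jA [471. 381.  40.]
jA [513. 392.  40.]
jB [578. 279.  40.]
jB [622. 262.  40.]
jA [468. 367.  40.]
jA [516. 379.  40.]
jB [583. 269.  40.]
jB [626. 251.  40.]
```

```bash
python3 - <<'E'
from workcell import *
from h import *
s=observe(); print(to_tool(s,[.453,.046,.26],np.radians(84)))
E
```

```text
(array([-409., -424.,  -58.]), array([-0. ,  0. , 75.7]))
```

Emit:
send_rows(
  increments=[
    [[-30, -30, -50], [0, 0, 8], 1],
    [[-409, -424, -58], [0, 0, 75.7], 1],
    [[-409, -424, -58], [0, 0, 75.7], 1],
    [[-409, -424, -58], [0, 0, 75.7], 1],
    [[-409, -424, -58], [0, 0, 75.7], 1],
    [[-409, -424, -58], [0, 0, 75.7], 1],
    [[-409, -424, -58], [0, 0, 75.7], 1],
    [[-409, -424, -58], [0, 0, 75.7], 1],
    [[-409, -424, -58], [0, 0, 75.7], 1],
    [[-409, -424, -58], [0, 0, 75.7], 1],
  ],
  newtons=60,
)

```text
clock: 1.15
position: [0.4108, 0.1426, 0.2566]
tool_rot: [3.141, -0.0, 1.46]
force: [1.2, 1.7, -0.1]
grip_width: 0.0853
finger_force: 0.0
```

Emit:
send_rows(
  increments=[
    [[0, 0, 0], [0, 0, 0], 1],
  ],
)

```text
clock: 1.25
position: [0.4123, 0.1391, 0.2569]
tool_rot: [3.14, 0.0, 1.458]
force: [0.2, 0.9, -0.6]
grip_width: 0.0856
finger_force: 0.0
```

```bash
python3 - <<'E'
from workcell import *
from h import *
s=observe(); print(s['clock'],s['position'],s['tool_rot'],s['force'],to_tool(s,[.453,.046,.26],np.radians(84)),to_tool(s,[.453,.046,.147],np.radians(84)))
E
```

```text
1.25 [0.4122711  0.13909335 0.25686498] [3.14042117e+00 4.60197499e-04 1.45798277e+00] [ 0.22913248  0.88407826 -0.62337124] (array([-88.,  51.,  -3.]), array([ 0.1,  0. , -0.5])) (array([-88.,  51., 110.]), array([ 0.1,  0. , -0.5]))
```

Emit:
send_rows(
  increments=[
    [[-44, 26, 0], [0, 0, -0.5], 1],
    [[-88, 51, -3], [0, 0, -0.5], 1],
    [[-88, 51, -3], [0, 0, -0.5], 1],
    [[-88, 51, -3], [0, 0, -0.5], 1],
  ],
)

```text
clock: 1.65
position: [0.4521, 0.0509, 0.2592]
tool_rot: [-3.141, 0.0, 1.472]
force: [-0.6, 1.1, -0.4]
grip_width: 0.0849
finger_force: 0.0
```

```bash
cat > shot.py <<'E'
import sys,json
from workcell import *
from h import *
n=sys.argv[1]
p=camera_params('wrist'); f=grab_frame('wrist'); p['fish']=1
import pickle; pickle.dump((p,f),open(f'pics/{n}.pkl','wb'))
cv2.imwrite(f'pics/{n}.png',cv2.resize(f,(800,600),interpolation=cv2.INTER_CUBIC))
s=observe(); print(s['clock'],s['position'],s['tool_rot'],s['force'])
E
python3 shot.py w1
```

```text
1.7 [0.45174298 0.05205095 0.25917474] [-3.14104187e+00 -2.17125866e-05  1.47415831e+00] [ 0.48053697  1.12244781 -0.36006493]
```

View pics/w1.png

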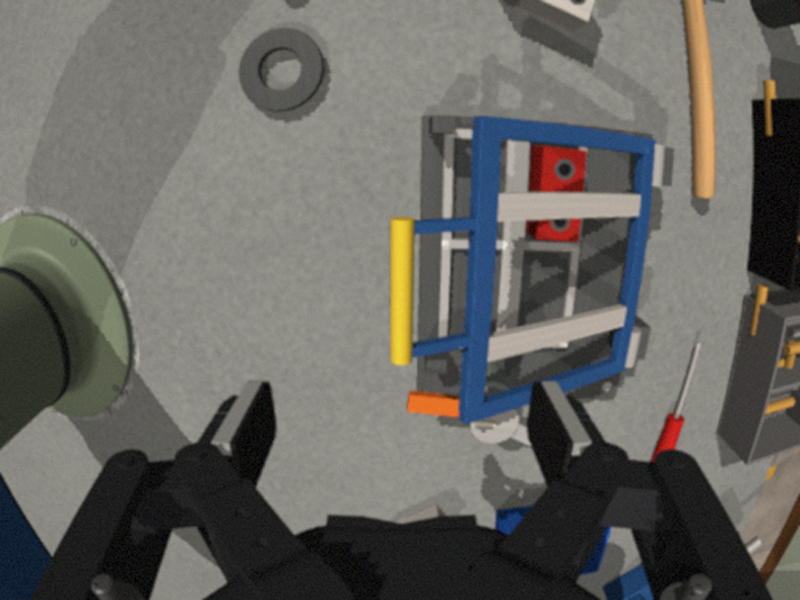

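The wrist view shows the bar from (402,219) to (401,364), the red jaw's counterbores at (565,169) and (560,223), and the strap at (432,404).

```bash
python3 - <<'E'
from workcell import *
from h import *
import pickle
p,f=pickle.load(open('pics/w1.pkl','rb')); c=camera_params('scene');sdp=camera_params('side')
k=.64
for n,w,a,b in(('bar+',(402,219),(708,75),(43,106)),('bar-',(401,364),(600,62),(80,165)),('barmid',(401.5,292),(654,68.5),(61.5,135.5)),('hub',(497,427),(465,163),(199,247)),('red1',(565,169),(707,294),(157,126)),('red2',(560,223),(652,284),(171,152))):
    x,e=tri(ray(p,w[0]*k,w[1]*k),ray(c,*sc(*a)),ray(sdp,*sd(*b))); print(n,(x*1e3).round(1),round(e*1e3,1))
s=observe(); print(proj(p,s['position'])/k)
E
```

```text
bar+ [456.2  90.6 166.1] 2.5
bar- [448.1   0.8 166.4] 3.5
barmid [452.2  46.3 165.2] 3.1
hub [ 519.2 -101.7  105.8] 2.2
red1 [594.5 104.   54.1] 4.2
red2 [587.8  59.6  54.9] 2.6
[403.58070969 349.41028299]
```

```bash
python3 - <<'E'
from workcell import *
from h import *
s=observe(); print(to_tool(s,[.452,.046,.147],np.radians(84.5)))
E
```

```text
(array([ -6.,   1., 112.]), array([-0., -0., -0.]))
```

Emit:
send_rows(
  increments=[
    [[-6, 1, 40], [0, 0, 0], 1],
    [[-6, 1, 80], [0, 0, 0], 1],
    [[-6, 1, 112], [0, 0, 0], 1],
    [[-6, 1, 112], [0, 0, 0], 0],
    [[-6, 1, 112], [0, 0, 0], -1],
    [[-6, 1, 112], [0, 0, 0], -1],
    [[-6, 1, 112], [0, 0, 0], -1],
    [[-6, 1, 112], [0, 0, 0], -1],
    [[-6, 1, 112], [0, 0, 0], -1],
    [[-6, 1, 112], [0, 0, 0], -1],
  ],
  newtons=60,
)

```text
clock: 2.7
position: [0.4525, 0.0456, 0.1476]
tool_rot: [3.141, -0.0, 1.474]
force: [-0.3, 0.0, -0.1]
grip_width: -0.0001
finger_force: 0.0
```

```bash
python3 shot.py w2; python3 - <<'E'
from workcell import *
from h import *
f=grab_frame('side'); g=grab_frame('scene'); w=cv2.imread('pics/w2.png')
cv2.imwrite('pics/m2.png',np.hstack([crop(f,180,130,100,100,400,400),crop(g,240,110,100,100,400,400)]))
E
```

```text
2.75 [0.45251091 0.0455887  0.14756995] [ 3.14128609e+00 -1.69608849e-04  1.47426674e+00] [-0.27717525 -0.09610463 -0.01908781]
```

View pics/m2.png

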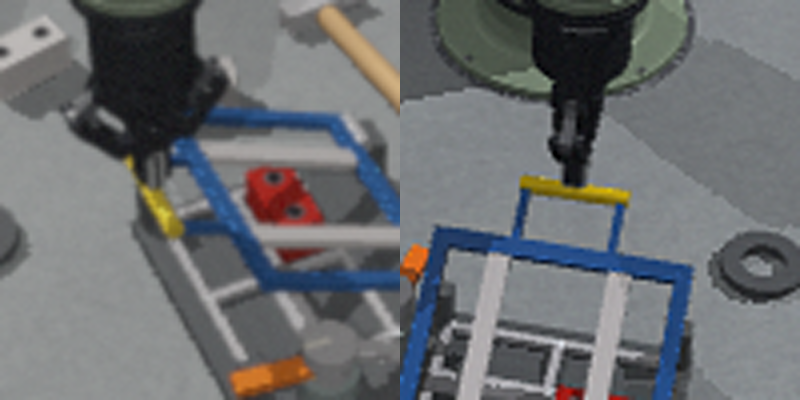

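The side view shows the fingers shut right at the bar. In the scene view the tips end at (574,185), at the bar's top edge, so it's worth checking the calibration offset.

```bash
python3 - <<'E'
from workcell import *
from h import *
import pickle
c=camera_params('scene');sdp=camera_params('side')
s=observe();X=s['position'];T=R.from_euler('xyz',s['tool_rot'])
for d in(0,-.019,.01): 
    Y=X+T.apply([0,0,d]); a=proj(c,Y);b=proj(sdp,Y); print(d,(a-[240,110])*4+[400,0],(b-[180,130])*4)
p,f=pickle.load(open('pics/w2.pkl','rb'))
print(proj(p,X),proj(p,X+T.apply([0,0,-.019])))
w=crop(f,170,100,200,160,800,640)[:600]; cv2.imwrite('pics/w2c.png',w)
E
```

```text
0 [570.86629146 207.67967947] [150.38162666 206.70937469]
-0.019 [571.72623673 190.82823541] [149.0267381  189.47519903]
0.01 [570.42088348 216.40787161] [151.0832469  215.63398071]
[258.88708108 225.18869545] [259.12661663 239.16962109]
```

View pics/w2c.png

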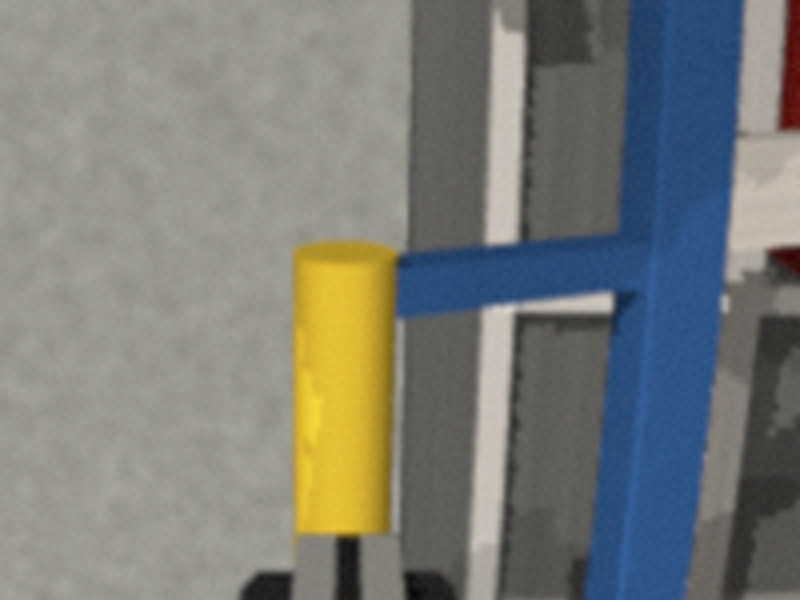

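The fingers shut above the bar: the pads end at its top edge in all three views, so the tips sit about 20 mm higher than I assumed. I'll open, go 20 mm lower and close again.

Emit:
send_rows(
  increments=[
    [[0, 0, 0], [0, 0, 0], 1],
    [[0, 0, 0], [0, 0, 0], 1],
    [[0, 0, 0], [0, 0, 0], 1],
    [[0, 0, 0], [0, 0, 0], 1],
    [[0, 0, 10], [0, 0, 0], 1],
    [[0, 0, 20], [0, 0, 0], 1],
  ],
)

```text
clock: 3.45
position: [0.4524, 0.0457, 0.1266]
tool_rot: [3.141, -0.0, 1.475]
force: [0.8, 0.3, -0.1]
grip_width: 0.085
finger_force: 0.0
```

Emit:
send_rows(
  increments=[
    [[0, 0, 0], [0, 0, 0], -1],
    [[0, 0, 0], [0, 0, 0], -1],
    [[0, 0, 0], [0, 0, 0], -1],
    [[0, 0, 0], [0, 0, 0], -1],
    [[0, 0, 0], [0, 0, 0], -1],
    [[0, 0, 0], [0, 0, 0], -1],
    [[0, 0, 0], [0, 0, 0], -1],
    [[0, 0, 0], [0, 0, 0], -1],
  ],
)

```text
clock: 4.25
position: [0.4515, 0.0457, 0.1273]
tool_rot: [-3.14, -0.0, 1.474]
force: [-5.4, 1.8, 3.1]
grip_width: 0.0115
finger_force: 58.6
```

```bash
python3 - <<'E'
from workcell import *
from h import *
import pickle
p,f=pickle.load(open('pics/w2.pkl','rb')); s=observe()
E=p['extrinsics']; o=-E[:3,:3].T@E[:3,3]; print('cam-bar+ dist',np.linalg.norm(o-[.456,.0906,.166]), 'cam in tool',R.from_euler('xyz',[3.1413,0,1.4743]).inv().apply(o-[.4525,.0456,.1476]))
print(proj(p,np.array([.456,.0906,.166])),proj(p,np.array([.456,.0906,.146])))
E
```

```text
cam-bar+ dist 0.15830624444626482 cam in tool [ 0.08226598 -0.00147133 -0.17228734]
[257.78717867 163.17525006] [257.64386565 155.3288738 ]
```

```bash
python3 shot.py w3; python3 - <<'E'
from workcell import *
from h import *
import pickle
f=grab_frame('side'); g=grab_frame('scene'); p,w=pickle.load(open('pics/w3.pkl','rb'))
cv2.imwrite('pics/m3.png',np.hstack([crop(w,190,150,130,130,390,390),crop(np.hstack([f[140:205,185:250],g[120:185,250:315]]),0,0,130,65,400,200).repeat(1,0)[:200] if 0 else np.vstack([crop(f,190,140,60,60,195,195),crop(g,255,125,60,60,195,195)])]))
s=observe();X=s['position']
print((proj(p,X)-[190,150])*3,(proj(p,X+[0,0,.019])-[190,150])*3)
E
```

```text
4.3 [0.45151373 0.04568191 0.12733911] [-3.13992535e+00 -1.03127825e-04  1.47426432e+00] [-5.44628245  1.55429601  3.58584351]
[206.96469613 225.604055  ] [207.52538742 267.61933611]
```

View pics/m3.png

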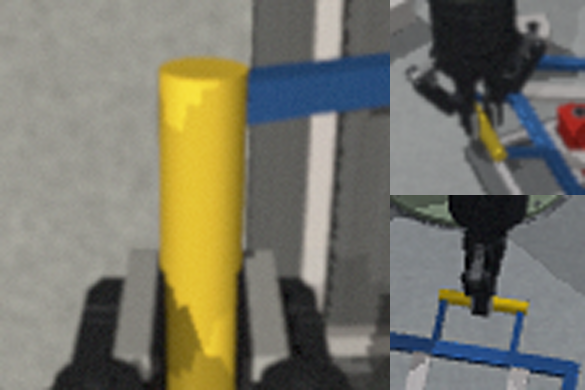

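The bar is pinched now. The real tips stand about 28 mm short of the nominal TCP, and I'll allow for that from here on. Next is the lid swing arc.

```bash
python3 - <<'E'
import numpy as np
a0=25.4
for i in range(1,21):
    a=np.radians(a0+73*i/20); b=np.radians(a0+(36.5 if i>10 else 0)); print(i,round(240*(np.cos(b)-np.cos(a))),round(-240*(np.sin(a)-np.sin(b))))
E
```

```text
1 7 -14
2 15 -27
3 24 -39
4 33 -51
5 43 -63
6 54 -73
7 66 -83
8 78 -93
9 91 -101
10 104 -109
11 14 -7
12 28 -13
13 42 -18
14 57 -22
15 72 -25
16 87 -27
17 102 -28
18 118 -28
19 133 -27
20 148 -26
```

Emit:
send_rows(
  increments=[
    [[0, 7, -14], [0, 0, 0], -1],
    [[0, 15, -27], [0, 0, 0], -1],
    [[0, 24, -39], [0, 0, 0], -1],
    [[0, 33, -51], [0, 0, 0], -1],
    [[0, 43, -63], [0, 0, 0], -1],
    [[0, 54, -73], [0, 0, 0], -1],
    [[0, 66, -83], [0, 0, 0], -1],
    [[0, 78, -93], [0, 0, 0], -1],
    [[0, 91, -101], [0, 0, 0], -1],
    [[0, 104, -109], [0, 0, 0], -1],
  ],
)

```text
clock: 5.4
position: [0.5543, 0.0346, 0.2375]
tool_rot: [-3.138, 0.0, 1.474]
force: [-15.2, -5.2, 16.3]
grip_width: 0.0115
finger_force: 62.7
```

Emit:
send_rows(
  increments=[
    [[0, 14, -7], [0, 0, 0], -1],
    [[0, 28, -13], [0, 0, 0], -1],
    [[0, 42, -18], [0, 0, 0], -1],
    [[0, 57, -22], [0, 0, 0], -1],
    [[0, 72, -25], [0, 0, 0], -1],
    [[0, 87, -27], [0, 0, 0], -1],
    [[0, 102, -28], [0, 0, 0], -1],
    [[0, 118, -28], [0, 0, 0], -1],
    [[0, 133, -27], [0, 0, 0], -1],
    [[0, 148, -26], [0, 0, 0], -1],
  ],
)

```text
clock: 6.4
position: [0.7033, 0.0201, 0.2626]
tool_rot: [-3.141, 0.001, 1.473]
force: [-5.2, -13.9, -2.7]
grip_width: 0.0119
finger_force: 63.1
```

Emit:
send_rows(
  increments=[
    [[0, 0, 0], [0, 0, 0], 1],
    [[0, 0, 0], [0, 0, 0], 1],
    [[0, 0, 0], [0, 0, 0], 1],
    [[0, 0, 0], [0, 0, 0], 1],
    [[0, 0, -30], [0, 0, 0], 1],
    [[0, 0, -65], [0, 0, 0], 1],
    [[0, -30, -80], [0, 0, 0], 1],
    [[0, -80, -80], [0, 0, 0], 1],
    [[0, -125, -60], [0, 0, 0], 1],
    [[0, -160, -30], [0, 0, 0], 1],
  ],
)

```text
clock: 7.4
position: [0.542, 0.037, 0.2932]
tool_rot: [3.139, -0.002, 1.475]
force: [2.5, -0.1, 0.3]
grip_width: 0.0852
finger_force: 0.0
```

Emit:
send_rows(
  increments=[
    [[0, 0, 0], [0, 0, 0], 1],
    [[0, 0, 0], [0, 0, 0], 1],
  ],
)

```text
clock: 7.6
position: [0.5433, 0.0372, 0.2928]
tool_rot: [3.141, -0.001, 1.475]
force: [1.0, -0.5, 0.7]
grip_width: 0.0856
finger_force: 0.0
```

```bash
python3 shot.py w4
```

```text
7.65 [0.54454037 0.03698834 0.29324586] [ 3.14000756e+00 -6.89169975e-04  1.47482012e+00] [1.11142831 0.30196346 0.26979238]
```

View pics/w4.png

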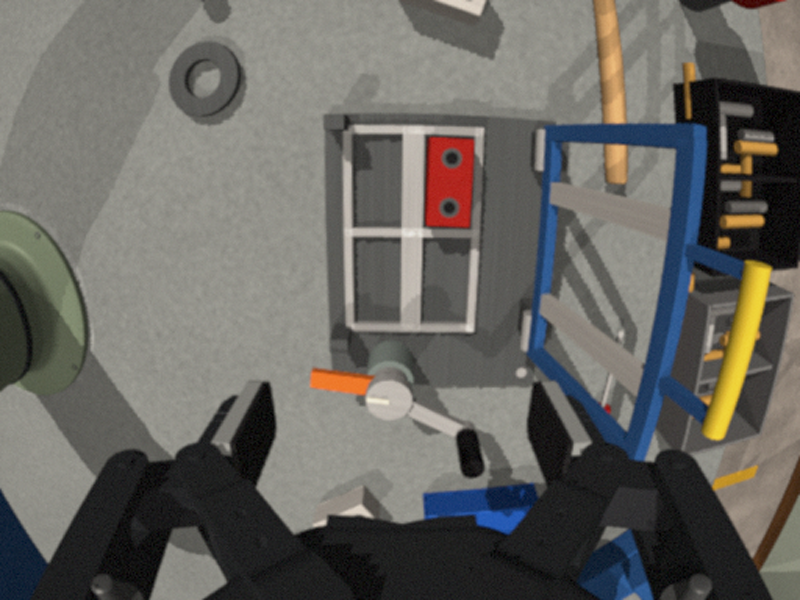

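The lid is open and leaning back. The bay ring's outer corners are at (343,125), (484,127), (475,333) and (346,333), with its middle at (412,232). The red jaw's counterbores are at (452,158) and (449,207).

```bash
python3 - <<'E'
from workcell import *
from h import *
import pickle
p,f=pickle.load(open('pics/w4.pkl','rb')); c=camera_params('scene');k=.64
r=lambda u,v,z:(atz(ray(p,u*k,v*k),z)*1e3).round(1)
for q in((343,125),(484,127),(475,333),(346,333),(412,232)): print(q,r(*q,.023))
a,b=r(452,158,.055),r(449,207,.055); print('red',a,b,(a+b)/2)
print('tray/hub',r(390,399,.106),'strap end',r(312,378,.068), 'grip',r(469,432,.15))
p1,_=pickle.load(open('pics/w1.pkl','rb'))
for w,w1 in(((452,158),(565,169)),((449,207),(560,223))):
    x,e=tri(ray(p,w[0]*k,w[1]*k),ray(p1,w1[0]*k,w1[1]*k)); print('red two wrist views',(x*1e3).round(1),round(e*1e3,1))
s=observe()
for X in((.591,.082,.15),):print(to_tool(s,X,np.radians(84.5)))
E
```

```text
(343, 125) [497.8 144.3  23. ]
(484, 127) [629.4 130.5  23. ]
(475, 333) [608.5 -76.9  23. ]
(346, 333) [474.8 -63.8  23. ]
(412, 232) [552.4  34.9  23. ]
red [593.1 104.1  55. ] [587.   60.7  55. ] [590.05  82.4   55.  ]
tray/hub [519.  -97.3 106. ] strap end [441.8 -90.1  68. ] grip [ 584.2 -109.9  150. ]
red two wrist views [593.1 104.2  55.9] 0.1
red two wrist views [586.6  59.9  57.6] 1.1
(array([ 49.,  42., 143.]), array([ 0.1, -0. ,  0. ]))
```

Emit:
send_rows(
  increments=[
    [[25, 21, 30], [0, 0, -0.5], 1],
    [[45, 43, 70], [0, 0, -0.5], 1],
    [[45, 43, 110], [0, 0, -0.5], 1],
    [[45, 43, 150], [0, 0, -0.5], 1],
    [[45, 43, 190], [0, 0, -0.5], 1],
    [[45, 43, 230], [0, 0, -0.5], 1],
    [[45, 43, 260], [0, 0, -0.5], 1],
    [[45, 43, 280], [0, 0, -0.5], 1],
    [[45, 43, 280], [0, 0, -0.5], 1],
  ],
)

```text
clock: 8.55
position: [0.591, 0.077, 0.0101]
tool_rot: [-3.139, 0.001, 1.483]
force: [0.3, 0.0, 1.1]
grip_width: 0.0855
finger_force: 0.0
```

```bash
python3 shot.py w5; python3 - <<'E'
from workcell import *
from h import *
import pickle
f=grab_frame('side'); g=grab_frame('scene'); p,w=pickle.load(open('pics/w5.pkl','rb'))
cv2.imwrite('pics/m5.png',np.hstack([crop(w,130,90,256,256,512,512),np.vstack([crop(f,200,130,100,100,256,256),crop(g,240,150,100,100,256,256)])]))
E
```

```text
8.6 [0.5917669  0.07699293 0.01182547] [-3.14098211e+00  4.92649305e-04  1.48266988e+00] [ 0.49219348 -0.17853345  0.45490916]
```

View pics/m5.png

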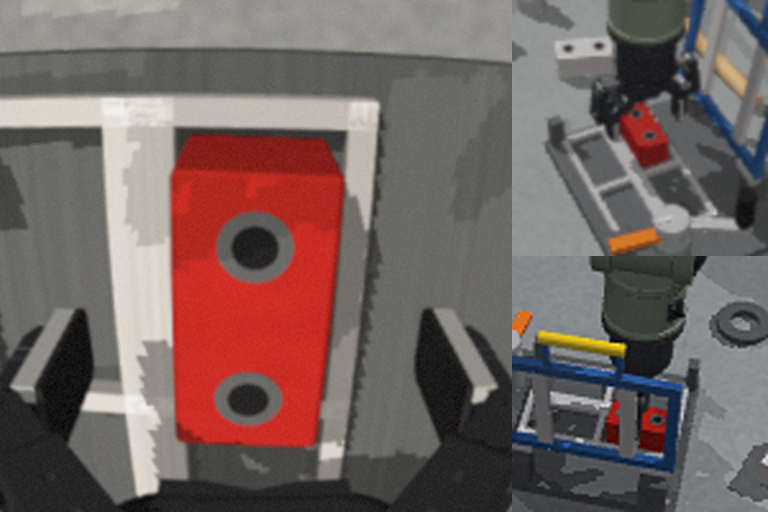

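The open fingers straddle the red jaw with clearance, and the tips are still near its top. I'll go lower and grip.

Emit:
send_rows(
  increments=[
    [[5, 0, 8], [0, 0, 0], 1],
    [[5, 0, 18], [0, 0, 0], 1],
    [[5, 0, 18], [0, 0, 0], -1],
    [[5, 0, 18], [0, 0, 0], -1],
    [[5, 0, 18], [0, 0, 0], -1],
    [[5, 0, 18], [0, 0, 0], -1],
    [[5, 0, 18], [0, 0, 0], -1],
  ],
)

```text
clock: 9.4
position: [0.5918, 0.0822, -0.0051]
tool_rot: [3.141, -0.0, 1.483]
force: [-1.4, -1.6, 6.0]
grip_width: 0.0393
finger_force: 60.7
```

```bash
python3 - <<'E'
from workcell import *
from h import *
c=camera_params('scene')
P=np.array([atz(ray(c,*sc(*q)),.045)*1e3 for q in((93,196),(230,210),(185,350),(32,330))]);print(P.round(0),P.mean(0))
m=P.mean(0)/1e3; s=observe()
for yaw in (84,):print(to_tool(s,[s['position'][0],s['position'][1],.2]),to_tool(s,[m[0],m[1],.2],np.radians(yaw)))
E
```

```text
[[ 538. -425.   45.]
 [ 540. -303.   45.]
 [ 690. -299.   45.]
 [ 686. -427.   45.]] [ 613.58944986 -363.54579716   45.        ]
(array([   0.,    0., -205.]), array([0., 0., 0.])) (array([-442.,   61., -205.]), array([ 0., -0.,  1.]))
```

Emit:
send_rows(
  increments=[
    [[0, 0, -50], [0, 0, 0], -1],
    [[0, 0, -100], [0, 0, 0], -1],
    [[0, 0, -150], [0, 0, 0], -1],
    [[0, 0, -200], [0, 0, 0], -1],
    [[-40, 6, -205], [0, 0, 0], -1],
    [[-90, 12, -205], [0, 0, 0], -1],
    [[-140, 20, -205], [0, 0, 0], -1],
    [[-190, 27, -205], [0, 0, 0], -1],
    [[-240, 34, -205], [0, 0, 0], -1],
    [[-290, 41, -205], [0, 0, 0], -1],
  ],
)

```text
clock: 10.4
position: [0.6065, -0.2096, 0.1994]
tool_rot: [-3.141, -0.0, 1.483]
force: [1.2, 0.5, -3.2]
grip_width: 0.0395
finger_force: 62.4
```

```bash
python3 - <<'E'
from workcell import *
from h import *
s=observe(); print(s['position'],s['grip_width'],to_tool(s,[.6135,-.365,.2],np.radians(84)),to_tool(s,[.6135,-.365,-.009],np.radians(84)))
E
```

```text
[ 0.60645348 -0.20958386  0.19941208] 0.03948206029054543 (array([-154.,   21.,   -1.]), array([-0., -0.,  1.])) (array([-154.,   21.,  208.]), array([-0., -0.,  1.]))
```

Emit:
send_rows(
  increments=[
    [[-50, 7, 0], [0, 0, 1], -1],
    [[-100, 14, 0], [0, 0, 1], -1],
    [[-154, 21, 0], [0, 0, 1], -1],
    [[-154, 21, 50], [0, 0, 1], -1],
    [[-154, 21, 100], [0, 0, 1], -1],
    [[-154, 21, 150], [0, 0, 1], -1],
    [[-154, 21, 190], [0, 0, 1], -1],
    [[-154, 21, 206], [0, 0, 1], -1],
    [[-154, 21, 206], [0, 0, 1], -1],
  ],
)

```text
clock: 11.3
position: [0.6131, -0.3624, -0.0084]
tool_rot: [-3.138, -0.001, 1.465]
force: [-0.7, 0.3, -1.7]
grip_width: 0.0392
finger_force: 62.1
```

Emit:
send_rows(
  increments=[
    [[0, 0, 0], [0, 0, 0], 0],
    [[0, 0, 0], [0, 0, 0], 0.7],
    [[0, 0, 0], [0, 0, 0], 0.7],
    [[0, 0, 0], [0, 0, 0], 0.7],
    [[0, 0, -40], [0, 0, 0], 0.7],
    [[0, 0, -90], [0, 0, 0], 1],
    [[0, 0, -140], [0, 0, 0], 1],
    [[0, 0, -190], [0, 0, 0], 1],
  ],
)

```text
clock: 12.1
position: [0.6141, -0.3629, 0.1862]
tool_rot: [3.141, 0.0, 1.465]
force: [1.2, 0.7, 0.4]
grip_width: 0.0858
finger_force: 0.0
```

```bash
python3 - <<'E'
from workcell import *
from h import *
s=observe(); print(s['position'],s['tool_rot'])
# jaw C: (416,-335)-(456,-315)
for y in(np.degrees(np.arctan2(20,40)),): print(y,to_tool(s,[.436,-.325,.23],np.radians(y+0)),to_tool(s,[.436,-.325,.23],np.radians(y-180)))
print(observe()['qpos'])
E
```

```text
[ 0.61408104 -0.36292456  0.186164  ] [3.14090636e+00 3.19844831e-04 1.46538613e+00]
26.56505117707799 (array([  19., -181.,  -44.]), array([ 0. , -0. , 57.4])) (array([  19., -181.,  -44.]), array([ 0.000e+00,  1.000e-01, -1.226e+02]))
[ 0.19264465  0.72967481  0.46104553  1.36876054 -0.33582186  1.11966958
  0.59263762]
```

Emit:
send_rows(
  increments=[
    [[5, -30, -44], [0, 0, 8], 1],
    [[10, -75, -44], [0, 0, 16.5], 1],
    [[15, -120, -44], [0, 0, 25], 1],
    [[19, -160, -44], [0, 0, 33], 1],
    [[19, -181, -44], [0, 0, 41], 1],
    [[19, -181, -44], [0, 0, 49], 1],
    [[19, -181, -44], [0, 0, 57.4], 1],
    [[19, -181, -44], [0, 0, 57.4], 1],
  ],
)

```text
clock: 12.9
position: [0.4364, -0.3249, 0.2279]
tool_rot: [3.141, -0.001, 0.461]
force: [0.1, 0.2, -0.1]
grip_width: 0.0856
finger_force: 0.0
```

```bash
cat > holes.py <<'E'
import sys,pickle
from workcell import *
from h import *
# dark round counterbores on a bright top -> world points at z=top
p=camera_params('wrist'); p['fish']=1; f=grab_frame('wrist')
pickle.dump((p,f),open(f'pics/{sys.argv[1]}.pkl','wb')); z=float(sys.argv[2])
X0=np.array([float(sys.argv[3]),float(sys.argv[4])])
g=cv2.cvtColor(f,cv2.COLOR_BGR2GRAY); H=[]
for t in(40,55,70):
    n,l,st,ce=cv2.connectedComponentsWithStats((g<t).astype(np.uint8))
    for i in range(1,n):
        x,y,w,h,a=st[i]
        if 6<w<40 and 6<h<40 and a>.6*w*h and a<.95*w*h+5:
            m=cv2.dilate((l==i).astype(np.uint8),np.ones((9,9)))-cv2.dilate((l==i).astype(np.uint8),np.ones((5,5)))
            X=atz(ray(p,*ce[i]),z)
            if np.linalg.norm(X[:2]-X0)<.1: print(t,ce[i].round(1),a,int(np.median(g[m>0])),(X[:2]*1e3).round(1))
s=observe(); print(s['clock'],s['position'],s['tool_rot'])
E
python3 holes.py c1 .04 .436 -.325
```

```text
40 [255.8 142.2] 38 155 [ 454.  -314.1]
40 [256.  176.9] 34 169 [ 414.4 -334. ]
55 [255.7 142.3] 50 181 [ 453.7 -314.1]
55 [256.  176.9] 45 183 [ 414.3 -334. ]
70 [255.8 142.3] 64 202 [ 453.8 -314.1]
70 [255.9 176.9] 62 204 [ 414.3 -333.8]
12.95 [ 0.4364384  -0.32494993  0.22771534] [ 3.14113107e+00 -1.99274776e-04  4.66995074e-01]
```

The counterbores were found with spacing 44 mm, as expected, so I can go straight to the grasp.

Emit:
send_rows(
  increments=[
    [[-2, 0, 50], [0, 0, 0], 1],
    [[-2, 0, 100], [0, 0, 0], 1],
    [[-2, 0, 150], [0, 0, 0], 1],
    [[-2, 0, 190], [0, 0, 0], 1],
    [[-2, 0, 225], [0, 0, 0], 1],
    [[-2, 0, 248], [0, 0, 0], 1],
    [[-2, 0, 248], [0, 0, 0], -1],
    [[-2, 0, 248], [0, 0, 0], -1],
    [[-2, 0, 248], [0, 0, 0], -1],
    [[-2, 0, 248], [0, 0, 0], -1],
  ],
)

```text
clock: 13.95
position: [0.4353, -0.3263, -0.019]
tool_rot: [3.14, -0.001, 0.465]
force: [-3.5, 1.4, 9.5]
grip_width: 0.0392
finger_force: 60.9
```

Emit:
send_rows(
  increments=[
    [[0, 0, 0], [0, 0, 0], -1],
    [[0, 0, -50], [0, 0, 0], -1],
    [[0, 0, -100], [0, 0, 0], -1],
    [[0, 0, -150], [0, 0, 0], -1],
    [[0, 0, -200], [0, 0, 0], -1],
    [[0, 0, -220], [0, 0, 0], -1],
  ],
)

```text
clock: 14.55
position: [0.4353, -0.3268, 0.2046]
tool_rot: [3.137, -0.004, 0.464]
force: [-0.7, -0.5, -4.3]
grip_width: 0.0388
finger_force: 63.5
```

```bash
python3 holes.py c2 .217 .434 -.324; python3 - <<'E'
from workcell import *
from h import *
s=observe(); print(to_tool(s,[.5136,-.0114,.2],np.radians(84)))
E
```

```text
40 [256.5 234.9] 406 84 [ 432.9 -326.5]
40 [256.4 312. ] 228 93 [ 377.2 -354.2]
55 [256.5 235. ] 457 84 [ 432.8 -326.6]
55 [256.6 311.8] 267 93 [ 377.5 -354.3]
70 [256.6 234.8] 494 84 [ 432.9 -326.6]
70 [257.5 309.5] 410 136 [ 379.8 -353.8]
14.6 [ 0.435868   -0.327125    0.20563675] [ 3.13619249 -0.00491444  0.46435125]
(array([ 211., -248.,    5.]), array([  0.4,  -0.1, -57.4]))
```

```bash
cat > held.py <<'E'
import sys,pickle
from workcell import *
from h import *
p,f=pickle.load(open(f'pics/{sys.argv[1]}.pkl','rb')); a,b=[tuple(map(float,q.split(','))) for q in sys.argv[2:4]]
s=observe(); T=R.from_euler('xyz',s['tool_rot'])
for dz in(.054,.058,.062):
    z=s['position'][2]+dz; A,B=atz(ray(p,*a),z),atz(ray(p,*b),z)
    print(dz,round(np.linalg.norm(A-B)*1e3,1),'centre in tool',(T.inv().apply((A+B)/2-s['position'])*1e3).round(1),'dir',(T.inv().apply(A-B)*1e3).round(1))
E
python3 held.py c2 256.5,234.9 256.5,311.9
```

```text
0.054 45.5 centre in tool [ -3.   -1.8 -54. ] dir [45.5  0.   0.2]
0.058 43.9 centre in tool [ -0.2  -1.8 -58. ] dir [43.9  0.   0.2]
0.062 42.4 centre in tool [  2.7  -1.8 -62. ] dir [42.4  0.   0.2]
```

Emit:
send_rows(
  increments=[
    [[25, -30, 5], [0, 0, -8], -1],
    [[50, -60, 5], [0, 0, -16], -1],
    [[75, -90, 5], [0, 0, -24], -1],
    [[100, -118, 5], [0, 0, -32], -1],
    [[125, -147, 5], [0, 0, -40], -1],
    [[150, -177, 5], [0, 0, -48], -1],
    [[180, -212, 5], [0, 0, -57.4], -1],
    [[211, -248, 5], [0, 0, -57.4], -1],
    [[211, -248, 5], [0, 0, -57.4], -1],
    [[211, -248, 5], [0, 0, -57.4], -1],
  ],
)

```text
clock: 15.6
position: [0.512, -0.0088, 0.1944]
tool_rot: [-3.142, -0.0, 1.468]
force: [-0.1, -0.6, -3.4]
grip_width: 0.0391
finger_force: 63.3
```

```bash
python3 - <<'E'
from workcell import *
from h import *
s=observe(); print(s['grip_width'],to_tool(s,[.5136,-.0114,.2],np.radians(84)),to_tool(s,[.5136,-.0114,-.001],np.radians(84)))
E
```

```text
0.03914509106962232 (array([-2.,  2., -6.]), array([-0. , -0. ,  0.1])) (array([ -2.,   2., 195.]), array([-0. , -0. ,  0.1]))
```

Emit:
send_rows(
  increments=[
    [[-2, 2, 50], [0, 0, 0], -1],
    [[-2, 2, 100], [0, 0, 0], -1],
    [[-2, 2, 140], [0, 0, 0], -1],
    [[-2, 2, 165], [0, 0, 0], -1],
    [[-2, 2, 180], [0, 0, 0], -1],
    [[-2, 2, 190], [0, 0, 0], -1],
    [[-2, 2, 196], [0, 0, 0], -1],
    [[-2, 2, 196], [0, 0, 0], -1],
  ],
)

```text
clock: 16.4
position: [0.514, -0.0124, -0.0016]
tool_rot: [-3.142, 0.0, 1.465]
force: [0.2, 0.4, -2.8]
grip_width: 0.0391
finger_force: 63.1
```

Emit:
send_rows(
  increments=[
    [[0, 0, 0], [0, 0, 0], 0.35],
    [[0, 0, 0], [0, 0, 0], 0.35],
    [[0, 0, 0], [0, 0, 0], 0.35],
    [[0, 0, -20], [0, 0, 0], 0.35],
    [[0, 0, -60], [0, 0, 0], 0.35],
    [[0, 0, -110], [0, 0, 0], 1],
    [[0, 0, -160], [0, 0, 0], 1],
    [[0, 0, -210], [0, 0, 0], 1],
    [[0, 0, -235], [0, 0, 0], 1],
  ],
)

```text
clock: 17.3
position: [0.515, -0.0122, 0.2377]
tool_rot: [3.137, -0.001, 1.465]
force: [0.1, -0.1, -1.1]
grip_width: 0.0854
finger_force: 0.0
```

```bash
python3 holes.py d1 .055 .5136 -.0114; python3 - <<'E'
from workcell import *
from h import *
s=observe()
# jaw B ~ (602,265), holes (580,274)-(624,256)
y=np.degrees(np.arctan2(18,-44)); print(y,to_tool(s,[.602,.265,.23],np.radians(y)),to_tool(s,[.602,.265,.23],np.radians(y-180)),s['qpos'][6])
E
```

```text
40 [255.1 142. ] 39 141 [515.   11.1]
40 [255.1 177.2] 36 159 [510.2 -32.9]
55 [255.1 142.1] 57 190 [514.9  11. ]
55 [255.2 177.1] 46 171 [510.4 -32.8]
55 [269.4 197.7] 212 93 [525.4 -61.8]
70 [255. 142.] 69 194 [514.9  11.1]
70 [255.1 177.2] 65 196 [510.2 -32.9]
17.35 [ 0.51606535 -0.01216908  0.23977451] [ 3.13443993e+00 -2.44789359e-03  1.46511008e+00]
157.75097634278765 (array([285.,  56.,  11.]), array([  0.4,   0.1, -73.8])) (array([285.,  56.,  11.]), array([  0.2,  -0.5, 106.2])) 0.021887857865909886
```

Emit:
send_rows(
  increments=[
    [[30, 0, 10], [0, 0, -8], 1],
    [[70, 0, 10], [0, 0, -16], 1],
    [[110, 10, 10], [0, 0, -24], 1],
    [[150, 20, 10], [0, 0, -32], 1],
    [[190, 30, 10], [0, 0, -40], 1],
    [[230, 40, 10], [0, 0, -48], 1],
    [[265, 50, 10], [0, 0, -56], 1],
    [[285, 56, 10], [0, 0, -64], 1],
    [[285, 56, 10], [0, 0, -73], 1],
    [[285, 56, 10], [0, 0, -73.8], 1],
  ],
)

```text
clock: 18.35
position: [0.5996, 0.2658, 0.2232]
tool_rot: [-3.141, -0.0, 2.758]
force: [0.4, -0.2, 0.1]
grip_width: 0.0855
finger_force: 0.0
```

```bash
python3 holes.py e1 .04 .602 .265
```

```text
40 [262.1 146.2] 42 141 [584.4 278.8]
40 [260.7 180.8] 35 159 [624.5 260.9]
55 [262.1 146.3] 58 182 [584.6 278.8]
55 [260.7 180.9] 49 172 [624.7 260.9]
70 [262.  146.1] 71 189 [584.3 278.8]
70 [260.8 180.9] 65 191 [624.7 261. ]
18.4 [0.59964213 0.26515321 0.22341645] [-3.14147183e+00 -6.99042341e-05  2.75316335e+00]
```

```bash
python3 - <<'E'
from workcell import *
from h import *
s=observe()
print(to_tool(s,[.6045,.2698,-.020],np.radians(155.9)))
E
```

```text
(array([ -3.,   6., 243.]), array([-0. , -0. ,  1.8]))
```

Emit:
send_rows(
  increments=[
    [[-3, 6, 40], [0, 0, 1.8], 1],
    [[-3, 6, 90], [0, 0, 1.8], 1],
    [[-3, 6, 140], [0, 0, 1.8], 1],
    [[-3, 6, 185], [0, 0, 1.8], 1],
    [[-3, 6, 220], [0, 0, 1.8], 1],
    [[-3, 6, 242], [0, 0, 1.8], 1],
    [[-3, 6, 242], [0, 0, 1.8], -1],
    [[-3, 6, 242], [0, 0, 1.8], -1],
    [[-3, 6, 242], [0, 0, 1.8], -1],
    [[-3, 6, 242], [0, 0, 1.8], -1],
  ],
)

```text
clock: 19.4
position: [0.6059, 0.2703, -0.0165]
tool_rot: [3.14, 0.002, 2.721]
force: [-1.5, -1.8, 8.0]
grip_width: 0.039
finger_force: 61.8
```

Emit:
send_rows(
  increments=[
    [[0, 0, 0], [0, 0, 0], -1],
    [[0, 0, -50], [0, 0, 0], -1],
    [[0, 0, -100], [0, 0, 0], -1],
    [[0, 0, -150], [0, 0, 0], -1],
    [[0, 0, -200], [0, 0, 0], -1],
    [[0, 0, -230], [0, 0, 0], -1],
  ],
)

```text
clock: 20.0
position: [0.6057, 0.2702, 0.2171]
tool_rot: [3.137, 0.003, 2.721]
force: [-0.0, -0.1, -3.6]
grip_width: 0.0391
finger_force: 63.0
```

```bash
python3 - <<'E'
from workcell import *
from h import *
s=observe()
print(s['position'],to_tool(s,[.5915,.0805,.21],np.radians(84)))
E
python3 holes.py e2 .26 .6045 .2698 | grep -v ^70
```

```text
[0.60568536 0.27021086 0.21707559] (array([ -64., -179.,    6.]), array([ 0.3,  0. , 71.9]))
40 [256.7 235.9] 383 89 [591.  276.5]
40 [256.1 311.6] 283 55 [636.2 256. ]
55 [256.5 236.1] 417 89 [591.1 276.4]
55 [255.5 310.6] 555 108 [635.3 256. ]
20.05 [0.60704961 0.27078173 0.22080397] [3.13355134 0.00599609 2.72098178]
```

Emit:
send_rows(
  increments=[
    [[-6, -17, 5], [0, 0, 8], -1],
    [[-13, -36, 5], [0, 0, 16], -1],
    [[-20, -56, 5], [0, 0, 24], -1],
    [[-28, -77, 5], [0, 0, 32], -1],
    [[-36, -99, 5], [0, 0, 40], -1],
    [[-44, -121, 5], [0, 0, 48], -1],
    [[-51, -142, 5], [0, 0, 56], -1],
    [[-58, -163, 5], [0, 0, 64], -1],
    [[-64, -179, 5], [0, 0, 71.9], -1],
    [[-64, -179, 5], [0, 0, 71.9], -1],
  ],
)

```text
clock: 21.05
position: [0.5901, 0.0778, 0.2074]
tool_rot: [3.14, 0.0, 1.459]
force: [-0.0, 1.2, -2.5]
grip_width: 0.0387
finger_force: 62.8
```

```bash
python3 - <<'E'
from workcell import *
from h import *
s=observe()
print(s['force'],to_tool(s,[.5915,.0805,-.002],np.radians(84)))
E
```

```text
[-0.02511508  1.20379428 -2.53640585] (array([  3.,   1., 209.]), array([ 0.1,  0. , -0.4]))
```

Emit:
send_rows(
  increments=[
    [[3, 1, 50], [0, 0, 0], -1],
    [[3, 1, 100], [0, 0, 0], -1],
    [[3, 1, 145], [0, 0, 0], -1],
    [[3, 1, 175], [0, 0, 0], -1],
    [[3, 1, 193], [0, 0, 0], -1],
    [[3, 1, 203], [0, 0, 0], -1],
    [[3, 1, 208], [0, 0, 0], -1],
    [[3, 1, 208], [0, 0, 0], -1],
  ],
)

```text
clock: 21.85
position: [0.592, 0.0837, -0.0007]
tool_rot: [3.141, -0.001, 1.468]
force: [-0.3, 0.6, -3.1]
grip_width: 0.0389
finger_force: 62.8
```

Emit:
send_rows(
  increments=[
    [[0, 0, 0], [0, 0, 0], 0.35],
    [[0, 0, 0], [0, 0, 0], 0.35],
    [[0, 0, 0], [0, 0, 0], 0.35],
    [[0, 0, -20], [0, 0, 0], 0.35],
    [[0, 0, -60], [0, 0, 0], 0.35],
    [[0, 0, -110], [0, 0, 0], 1],
    [[0, 0, -160], [0, 0, 0], 1],
    [[0, 0, -210], [0, 0, 0], 1],
    [[0, 0, -235], [0, 0, 0], 1],
  ],
)

```text
clock: 22.75
position: [0.5927, 0.0832, 0.238]
tool_rot: [3.137, -0.002, 1.467]
force: [0.4, 0.0, -0.3]
grip_width: 0.0853
finger_force: 0.0
```

```bash
python3 holes.py f1 .055 .5915 .08 | grep -v ^70; python3 - <<'E'
from workcell import *
from h import *
s=observe()
# jaw A holes approx (470,374)-(514.5,385.5)
y=np.degrees(np.arctan2(11.5,44.5)); print(y,to_tool(s,[.492,.380,.235],np.radians(y)),to_tool(s,[.492,.380,.235],np.radians(y+180)),s['qpos'][6])
E
```

```text
40 [255.2 142.8] 39 150 [592.7 105.4]
40 [255.5 178. ] 31 159 [588.3  61.4]
55 [255.3 142.9] 52 184 [592.8 105.4]
55 [255.2 178. ] 48 179 [588.1  61.4]
22.8 [0.59372221 0.08331613 0.24027961] [ 3.13443136e+00 -3.02631976e-03  1.46697800e+00]
14.489762593884448 (array([ 285., -132.,    5.]), array([ 0.3, -0.4, 69.6])) (array([ 285., -132.,    5.]), array([   0.4,    0.3, -110.4])) -0.08946761150179547
```

Emit:
send_rows(
  increments=[
    [[30, -14, 5], [0, 0, 8], 1],
    [[65, -30, 5], [0, 0, 16], 1],
    [[100, -46, 5], [0, 0, 24], 1],
    [[140, -65, 5], [0, 0, 32], 1],
    [[180, -84, 5], [0, 0, 40], 1],
    [[220, -102, 5], [0, 0, 48], 1],
    [[255, -118, 5], [0, 0, 56], 1],
    [[285, -132, 5], [0, 0, 64], 1],
    [[285, -132, 5], [0, 0, 69.6], 1],
    [[285, -132, 5], [0, 0, 69.6], 1],
  ],
)

```text
clock: 23.8
position: [0.4891, 0.3812, 0.2279]
tool_rot: [3.141, 0.0, 0.253]
force: [-0.7, 0.7, -0.7]
grip_width: 0.085
finger_force: 0.0
```

```bash
python3 holes.py g1 .04 .492 .380 | grep -v ^70
```

```text
40 [252.1 138.9] 34 154 [511.1 393.2]
55 [252.3 138.9] 49 187 [511.2 392.9]
55 [248.5 173.4] 47 194 [467.5 386.7]
23.85 [0.48966805 0.38023401 0.22818335] [ 3.14081208e+00 -2.46541172e-05  2.54913656e-01]
```

```bash
python3 - <<'E'
from workcell import *
from h import *
s=observe()
print(to_tool(s,[.4893,.3898,-.018],np.radians(8.1)))
E
```

```text
(array([  2., -10., 246.]), array([ 0. , -0. ,  6.5]))
```

Emit:
send_rows(
  increments=[
    [[2, -10, 40], [0, 0, 6.5], 1],
    [[2, -10, 90], [0, 0, 6.5], 1],
    [[2, -10, 140], [0, 0, 6.5], 1],
    [[2, -10, 185], [0, 0, 6.5], 1],
    [[2, -10, 220], [0, 0, 6.5], 1],
    [[2, -10, 246], [0, 0, 6.5], 1],
    [[2, -10, 246], [0, 0, 6.5], -1],
    [[2, -10, 246], [0, 0, 6.5], -1],
    [[2, -10, 246], [0, 0, 6.5], -1],
    [[2, -10, 246], [0, 0, 6.5], -1],
  ],
)

```text
clock: 24.85
position: [0.4902, 0.391, -0.0156]
tool_rot: [-3.14, -0.002, 0.14]
force: [-0.7, -2.5, 8.3]
grip_width: 0.0389
finger_force: 61.2
```

Emit:
send_rows(
  increments=[
    [[0, 0, 0], [0, 0, 0], -1],
    [[0, 0, -50], [0, 0, 0], -1],
    [[0, 0, -100], [0, 0, 0], -1],
    [[0, 0, -150], [0, 0, 0], -1],
    [[0, 0, -200], [0, 0, 0], -1],
    [[0, 0, -230], [0, 0, 0], -1],
  ],
)

```text
clock: 25.45
position: [0.4899, 0.3907, 0.2174]
tool_rot: [-3.139, -0.003, 0.139]
force: [-0.1, 0.5, -3.9]
grip_width: 0.0393
finger_force: 63.4
```

```bash
python3 holes.py g2 .26 .489 .39 | grep -v ^70; python3 - <<'E'
from workcell import *
from h import *
s=observe()
print(s['position'],to_tool(s,[.524,.086,.21],np.radians(84)))
E
```

```text
40 [256.5 232.6] 451 55 [504.1 393.4]
40 [256.5 308.8] 202 100 [455.4 386.7]
55 [256.5 308.9] 239 101 [455.3 386.7]
25.5 [0.49121655 0.39130054 0.22077456] [-3.13644304 -0.00655845  0.13906149]
[0.49121655 0.39130054 0.22077456] (array([-10., 307.,   9.]), array([ -0. ,  -0.5, -76. ]))
```

Emit:
send_rows(
  increments=[
    [[-1, 30, 8], [0, 0, -8], -1],
    [[-2, 65, 8], [0, 0, -16], -1],
    [[-3, 100, 8], [0, 0, -24], -1],
    [[-4, 135, 8], [0, 0, -32], -1],
    [[-6, 170, 8], [0, 0, -40], -1],
    [[-7, 205, 8], [0, 0, -48], -1],
    [[-8, 240, 8], [0, 0, -56], -1],
    [[-9, 275, 8], [0, 0, -64], -1],
    [[-10, 307, 8], [0, 0, -72], -1],
    [[-10, 307, 8], [0, 0, -76], -1],
  ],
)

```text
clock: 26.5
position: [0.5221, 0.0803, 0.2056]
tool_rot: [3.14, 0.0, 1.466]
force: [0.5, 1.4, -3.1]
grip_width: 0.0394
finger_force: 63.2
```

```bash
python3 - <<'E'
from workcell import *
from h import *
s=observe()
print(to_tool(s,[.5235,.084,0.000],np.radians(84)))
E
```

```text
(array([  4.,   1., 206.]), array([ 0.1,  0. , -0. ]))
```

Emit:
send_rows(
  increments=[
    [[3, 1, 50], [0, 0, 0], -1],
    [[3, 1, 100], [0, 0, 0], -1],
    [[3, 1, 145], [0, 0, 0], -1],
    [[3, 1, 173], [0, 0, 0], -1],
    [[3, 1, 191], [0, 0, 0], -1],
    [[3, 1, 200], [0, 0, 0], -1],
    [[3, 1, 205], [0, 0, 0], -1],
    [[3, 1, 205], [0, 0, 0], -1],
  ],
)

```text
clock: 27.3
position: [0.5236, 0.088, 0.0001]
tool_rot: [3.141, -0.0, 1.466]
force: [-0.1, 0.5, -3.0]
grip_width: 0.0392
finger_force: 63.2
```

Emit:
send_rows(
  increments=[
    [[0, 0, 0], [0, 0, 0], 0.35],
    [[0, 0, 0], [0, 0, 0], 0.35],
    [[0, 0, 0], [0, 0, 0], 0.35],
    [[0, 0, -20], [0, 0, 0], 0.35],
    [[0, 0, -60], [0, 0, 0], 0.35],
    [[0, 0, -110], [0, 0, 0], 1],
    [[0, 0, -160], [0, 0, 0], 1],
    [[0, 0, -210], [0, 0, 0], 1],
    [[0, 0, -240], [0, 0, 0], 1],
    [[-70, 0, -300], [0, 0, 0], 1],
  ],
)

```text
clock: 28.3
position: [0.5194, 0.054, 0.2735]
tool_rot: [3.141, -0.002, 1.472]
force: [-0.7, -0.0, -0.0]
grip_width: 0.0851
finger_force: 0.0
```

Emit:
send_rows(
  increments=[
    [[0, 0, 0], [0, 0, 0], 1],
    [[0, 0, 0], [0, 0, 0], 1],
  ],
)

```text
clock: 28.5
position: [0.5193, 0.0499, 0.2727]
tool_rot: [3.14, -0.001, 1.464]
force: [0.2, 0.6, -0.9]
grip_width: 0.0852
finger_force: 0.0
```

```bash
python3 shot.py w6; python3 holes.py w6b .055 .54 .04|grep -v ^70
```

```text
28.55 [0.5189843  0.05065237 0.27179991] [ 3.14156878e+00 -6.05818094e-04  1.46548141e+00] [-0.36927878  0.22209059  0.09341174]
55 [309.6 109. ] 45 186 [593.  105.2]
55 [260.7 114.1] 47 183 [528.5 104.2]
55 [308.6 142. ] 43 184 [588.3  61.4]
55 [259.7 147.1] 45 187 [522.7  60.7]
55 [257.8 183.2] 40 187 [515.   11.1]
55 [257.9 213. ] 37 192 [510.5 -33. ]
55 [270.3 228. ] 140 94 [525.9 -58.6]
28.6 [0.51885506 0.05097203 0.27136843] [-3.14083240e+00 -1.11083239e-04  1.46613752e+00]
```

View pics/w6.png

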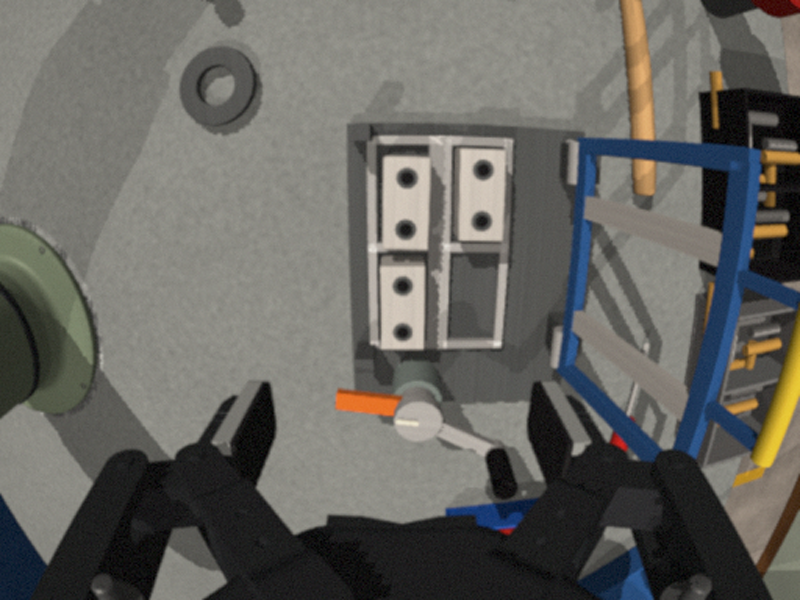

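The view shows three jaws flat in bays, counterbores at (407,178)/(406,229), (483,170)/(481,221) and (402,286)/(402,332). The lid is still open and the crank grip is at (502,475). The red jaw is in the tray. Next I'll shut the lid.

```bash
python3 - <<'E'
from workcell import *
from h import *
s=observe()
print(to_tool(s,[.7033,.0201,.36],1.474),to_tool(s,[.7033,.0201,.2626],1.474))
a0=98.4
for i in range(1,21):
    a=np.radians(a0*(1-i/20)); b=np.radians(a0 if i<=10 else a0/2); print(i,round(240*(np.cos(b)-np.cos(a))),round(-240*(np.sin(a)-np.sin(b))))
E
```

```text
(array([-11., 187., -89.]), array([-0. , -0. , -0.5])) (array([-11., 187.,   9.]), array([-0. , -0. , -0.5]))
1 -20 -2
2 -41 -2
3 -62 -1
4 -82 2
5 -102 7
6 -122 14
7 -140 22
8 -159 32
9 -176 43
10 -192 56
11 -15 14
12 -29 29
13 -41 46
14 -52 63
15 -61 82
16 -69 101
17 -75 121
18 -80 141
19 -82 161
20 -83 182
```

Emit:
send_rows(
  increments=[
    [[0, 0, -45], [0, 0, 0], 1],
    [[-3, 20, -89], [0, 0, 0], 1],
    [[-6, 65, -89], [0, 0, 0], 1],
    [[-8, 110, -89], [0, 0, 0], 1],
    [[-10, 155, -89], [0, 0, 0], 1],
    [[-11, 187, -89], [0, 0, -0.5], 1],
    [[-11, 187, -89], [0, 0, -0.5], 1],
    [[-11, 187, -50], [0, 0, -0.5], 1],
    [[-11, 187, -10], [0, 0, -0.5], 1],
    [[-11, 187, 9], [0, 0, -0.5], 1],
  ],
)

```text
clock: 29.6
position: [0.702, 0.0209, 0.2584]
tool_rot: [-3.137, 0.001, 1.475]
force: [0.7, 0.3, 0.4]
grip_width: 0.0856
finger_force: 0.0
```

Emit:
send_rows(
  increments=[
    [[0, 0, 0], [0, 0, 0], -1],
    [[0, 0, 0], [0, 0, 0], -1],
    [[0, 0, 0], [0, 0, 0], -1],
    [[0, 0, 0], [0, 0, 0], -1],
    [[0, 0, 0], [0, 0, 0], -1],
    [[0, 0, 0], [0, 0, 0], -1],
    [[0, 0, 0], [0, 0, 0], -1],
    [[0, 0, 0], [0, 0, 0], -1],
  ],
)

```text
clock: 30.4
position: [0.7044, 0.0197, 0.264]
tool_rot: [3.14, -0.0, 1.474]
force: [-0.9, 0.5, 6.4]
grip_width: 0.0117
finger_force: 58.6
```

Emit:
send_rows(
  increments=[
    [[0, -20, -2], [0, 0, 0], -1],
    [[0, -41, -2], [0, 0, 0], -1],
    [[0, -62, -1], [0, 0, 0], -1],
    [[0, -82, 2], [0, 0, 0], -1],
    [[0, -102, 7], [0, 0, 0], -1],
    [[0, -122, 14], [0, 0, 0], -1],
    [[0, -140, 22], [0, 0, 0], -1],
    [[0, -159, 32], [0, 0, 0], -1],
    [[0, -176, 43], [0, 0, 0], -1],
    [[0, -192, 56], [0, 0, 0], -1],
  ],
)

```text
clock: 31.4
position: [0.5116, 0.0378, 0.2078]
tool_rot: [-3.141, -0.001, 1.474]
force: [-5.8, 2.2, 13.7]
grip_width: 0.0116
finger_force: 64.0
```

Emit:
send_rows(
  increments=[
    [[0, -15, 14], [0, 0, 0], -1],
    [[0, -29, 29], [0, 0, 0], -1],
    [[0, -41, 46], [0, 0, 0], -1],
    [[0, -52, 63], [0, 0, 0], -1],
    [[0, -61, 82], [0, 0, 0], -1],
    [[0, -69, 101], [0, 0, 0], -1],
    [[0, -75, 121], [0, 0, 0], -1],
    [[0, -80, 141], [0, 0, 0], -1],
    [[0, -82, 161], [0, 0, 0], -1],
    [[0, -83, 176], [0, 0, 0], -1],
  ],
)

```text
clock: 32.4
position: [0.429, 0.0472, 0.0301]
tool_rot: [-3.139, -0.001, 1.475]
force: [-7.8, -16.9, 1.6]
grip_width: 0.0112
finger_force: 71.3
```

Emit:
send_rows(
  increments=[
    [[0, 0, 3], [0, 0, 0], -1],
    [[0, 0, 6], [0, 0, 0], -1],
    [[0, 0, 6], [0, 0, 0], -1],
  ],
)

```text
clock: 32.7
position: [0.4289, 0.0466, 0.0247]
tool_rot: [-3.139, -0.0, 1.474]
force: [-8.1, 4.7, -3.5]
grip_width: 0.0114
finger_force: 70.6
```

Emit:
send_rows(
  increments=[
    [[0, 0, 2], [0, 0, 0], -1],
    [[0, 0, 3], [0, 0, 0], -1],
    [[0, 0, 3], [0, 0, 0], -1],
  ],
)

```text
clock: 33.0
position: [0.4289, 0.0466, 0.022]
tool_rot: [-3.139, -0.001, 1.474]
force: [-8.2, 4.1, -3.5]
grip_width: 0.0114
finger_force: 71.0
```

Emit:
send_rows(
  increments=[
    [[0, 0, 2], [0, 0, 0], -1],
    [[0, 0, 4], [0, 0, 0], -1],
    [[0, 0, 4], [0, 0, 0], -1],
  ],
)

```text
clock: 33.3
position: [0.429, 0.0477, 0.0187]
tool_rot: [-3.139, -0.002, 1.476]
force: [-14.6, 9.4, 23.9]
grip_width: 0.0116
finger_force: 78.3
```

```bash
python3 - <<'E'
from workcell import *
from h import *
f=grab_frame('side'); g=grab_frame('scene')
cv2.imwrite('pics/m7.png',np.hstack([crop(f,190,120,130,150,390,450),crop(g,210,130,130,150,390,450)]))
E
```

```text
(no output)
```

View pics/m7.png

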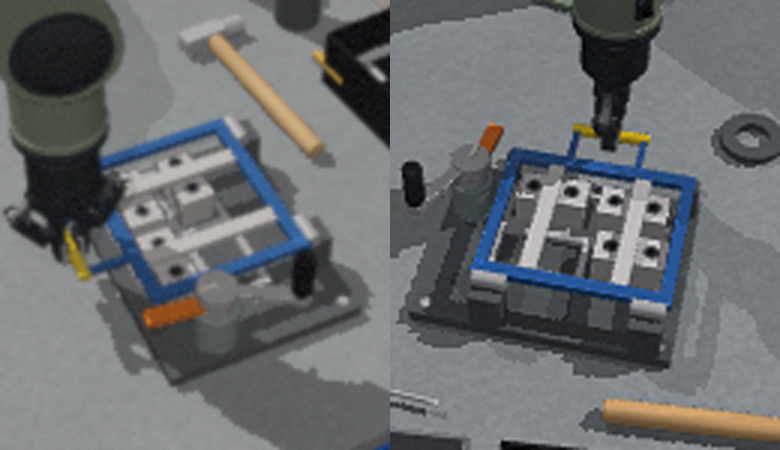

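The lid looks shut, and pressing it meets a 24 N stop with the bar level. I'll release and go to the crank grip, at about (591,-150).

Emit:
send_rows(
  increments=[
    [[0, 0, 0], [0, 0, 0], 1],
    [[0, 0, 0], [0, 0, 0], 1],
    [[0, 0, 0], [0, 0, 0], 1],
    [[0, 0, 0], [0, 0, 0], 1],
    [[0, 0, -40], [0, 0, 0], 1],
    [[0, 0, -90], [0, 0, 0], 1],
    [[0, 0, -140], [0, 0, 0], 1],
    [[0, 0, -190], [0, 0, 0], 1],
    [[0, 0, -200], [0, 0, 0], 1],
  ],
)

```text
clock: 34.3
position: [0.432, 0.0463, 0.2222]
tool_rot: [3.136, -0.003, 1.474]
force: [1.1, 1.2, -1.0]
grip_width: 0.0855
finger_force: 0.0
```

```bash
python3 shot.py w8; python3 - <<'E'
from workcell import *
from h import *
s=observe()
print(to_tool(s,[.591,-.150,.215],np.radians(84)))
E
```

```text
34.35 [0.43186052 0.04664769 0.22140199] [ 3.13682359 -0.00328334  1.47436706] [ 0.66932851 -0.02636442  1.10989097]
(array([-180.,  177.,    7.]), array([ 0.3, -0.2,  0.5]))
```

View pics/w8.png

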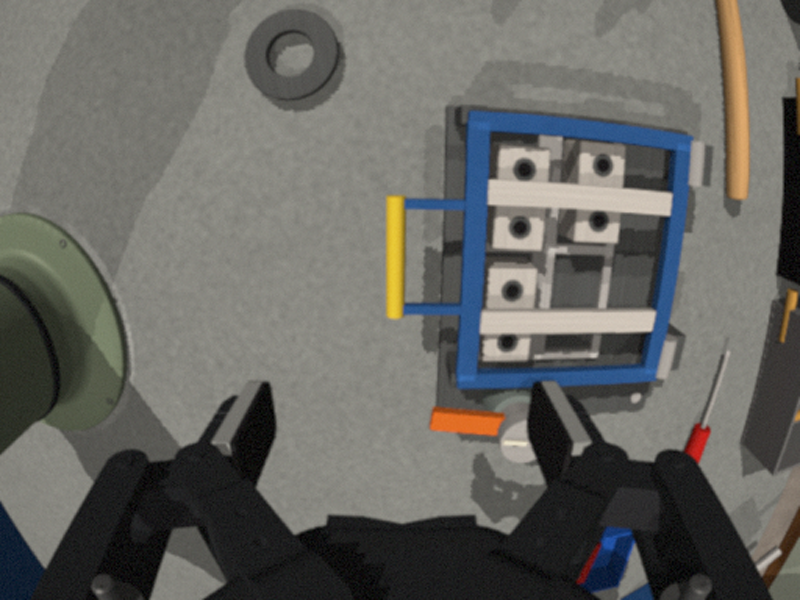

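The lid is shut: the bar runs from (397,197) to (394,318), and the strap at (467,421) is clear of the lid edge. I'll do a numerical check and work out the crank move.

```bash
python3 - <<'E'
from workcell import *
from h import *
import pickle
p,_=pickle.load(open('pics/w8.pkl','rb'));k=.64
c=camera_params('scene')
for z in(.055,.063,.071):
    A,B=[atz(ray(p,u*k,v*k),z) for u,v in((397,197),(394,318))]; print(z,np.linalg.norm(A-B),A.round(4),B.round(4))
for w,g in(((397,197),(649,139)),((394,318),(575,128))):
    x,e=tri(ray(p,w[0]*k,w[1]*k),ray(c,210+(g[0]-390)/3,130+g[1]/3)); print('bar',(x*1e3).round(1),round(e*1e3,1))
print('hub',atz(ray(p,518*k,444*k),.106), 'strap',[atz(ray(p,u*k,v*k),.073).round(4) for u,v in((432,419),(500,425))])
H=np.array([.5195,-.1005])
az0=np.arctan2(-.150+.1005,.591-.5195)
T=R.from_euler('xyz',[np.pi,0,np.radians(84)])
P=lambda a:np.array([*(H+.0855*np.array([np.cos(a),np.sin(a)])),0])
for i in range(1,11):
    d=T.inv().apply(P(az0-np.radians(7*i))-P(az0))*1e3; print(i,d.round(0)[:2])
E
```

```text
0.055 0.0943963747157812 [0.433 0.091 0.055] [ 0.4212 -0.0027  0.055 ]
0.063 0.0921730956281611 [0.4331 0.0918 0.063 ] [4.216e-01 4.000e-04 6.300e-02]
0.071 0.089949816540541 [0.4332 0.0927 0.071 ] [0.422  0.0034 0.071 ]
bar [433.3  93.4  66. ] 1.2
bar [422.6   4.4  65.1] 3.1
hub [ 0.50904109 -0.09890327  0.106     ] strap [array([ 0.4439, -0.088 ,  0.073 ]), array([ 0.5009, -0.1017,  0.073 ])]
1 [-9. -6.]
2 [-17. -12.]
3 [-24. -20.]
4 [-30. -28.]
5 [-36. -37.]
6 [-40. -47.]
7 [-42. -57.]
8 [-44. -67.]
9 [-44. -78.]
10 [-43. -88.]
```

Emit:
send_rows(
  increments=[
    [[-45, 45, 7], [0, 0, 0], 1],
    [[-90, 89, 7], [0, 0, 0], 1],
    [[-135, 133, 7], [0, 0, 0], 1],
    [[-180, 177, 7], [0, 0, 0.5], 1],
    [[-180, 177, 7], [0, 0, 0.5], 1],
    [[-180, 177, 7], [0, 0, 0.5], 1],
    [[-180, 177, 7], [0, 0, 0.5], 1],
  ],
)

```text
clock: 35.05
position: [0.5886, -0.1514, 0.2092]
tool_rot: [-3.139, 0.001, 1.463]
force: [0.2, -0.1, -0.3]
grip_width: 0.0856
finger_force: 0.0
```

Emit:
send_rows(
  increments=[
    [[0, 0, 40], [0, 0, 0], 1],
    [[0, 0, 80], [0, 0, 0], 1],
    [[0, 0, 110], [0, 0, 0], 1],
    [[0, 0, 127], [0, 0, 0], 1],
    [[0, 0, 127], [0, 0, 0], -1],
    [[0, 0, 127], [0, 0, 0], -1],
    [[0, 0, 127], [0, 0, 0], -1],
    [[0, 0, 127], [0, 0, 0], -1],
    [[0, 0, 127], [0, 0, 0], -1],
    [[0, 0, 127], [0, 0, 0], -1],
  ],
)

```text
clock: 36.05
position: [0.5894, -0.1498, 0.0848]
tool_rot: [3.141, -0.001, 1.466]
force: [-2.0, 1.5, 7.9]
grip_width: 0.0207
finger_force: 58.3
```

Emit:
send_rows(
  increments=[
    [[-9, -6, 0], [0, 0, 0], -1],
    [[-17, -12, 0], [0, 0, 0], -1],
    [[-24, -20, 0], [0, 0, 0], -1],
    [[-30, -28, 0], [0, 0, 0], -1],
    [[-36, -37, 0], [0, 0, 0], -1],
    [[-40, -47, 0], [0, 0, 0], -1],
    [[-42, -57, 0], [0, 0, 0], -1],
    [[-44, -67, 0], [0, 0, 0], -1],
    [[-44, -67, 0], [0, 0, 0], -1],
  ],
)

```text
clock: 36.95
position: [0.5174, -0.1876, 0.085]
tool_rot: [3.14, 0.001, 1.464]
force: [-0.4, -4.2, 7.7]
grip_width: 0.0208
finger_force: 58.5
```

```bash
cat > cr.py <<'E'
from workcell import *
from h import *
s=observe(); H=np.array([.5195,-.1005]); r=s['position'][:2]-H; a=np.arctan2(r[1],r[0]); t=np.array([np.sin(a),-np.cos(a)])
print('az',np.degrees(a).round(1),'r',np.linalg.norm(r).round(4),'Ft(clockwise resist<0)',(s['force'][:2]@t).round(1),'Fr',(s['force'][:2]@r/np.linalg.norm(r)).round(1))
T=R.from_euler('xyz',s['tool_rot']); r0=.0865
P=lambda b:np.array([*(H+r0*np.array([np.cos(b),np.sin(b)])),s['position'][2]])
for d in(2,4,6,8,10,12,14,16,18,20,22,24): print(d,(T.inv().apply(P(a-np.radians(d))-s['position'])*1e3).round(1)[:2])
E
python3 cr.py
```

```text
az -91.4 r 0.0871 Ft(clockwise resist<0) 0.3 Fr 4.2
2 [ 0.4 -3.1]
4 [ 0.3 -6.1]
6 [ 0.4 -9.1]
8 [  0.5 -12.1]
10 [  0.7 -15.1]
12 [  1.  -18.1]
14 [  1.5 -21.1]
16 [  2.  -24.1]
18 [  2.7 -27. ]
20 [  3.4 -30. ]
22 [  4.2 -32.9]
24 [  5.2 -35.7]
```

Emit:
send_rows(
  increments=[
    [[0, -6, 0], [0, 0, 0], -1],
    [[0, -12, 0], [0, 0, 0], -1],
    [[1, -18, 0], [0, 0, 0], -1],
    [[1, -18, 0], [0, 0, 0], -1],
  ],
)

```text
clock: 37.35
position: [0.4999, -0.1854, 0.085]
tool_rot: [3.14, 0.002, 1.464]
force: [-1.7, -8.8, 7.7]
grip_width: 0.021
finger_force: 58.5
```

```bash
python3 cr.py
```

```text
az -103.0 r 0.0871 Ft(clockwise resist<0) -0.4 Fr 8.9
2 [ 1.1 -2.9]
4 [ 1.6 -5.9]
6 [ 2.2 -8.8]
8 [  2.9 -11.8]
10 [  3.7 -14.7]
12 [  4.7 -17.6]
14 [  5.7 -20.4]
16 [  6.8 -23.2]
18 [  8.1 -26. ]
20 [  9.4 -28.7]
22 [ 10.8 -31.3]
24 [ 12.3 -34. ]
```

Emit:
send_rows(
  increments=[
    [[-1, -6, 0], [0, 0, 0], -1],
    [[-1, -6, 0], [0, 0, 0], -1],
  ],
)

```text
clock: 37.55
position: [0.4942, -0.1842, 0.0848]
tool_rot: [3.14, -0.0, 1.465]
force: [-0.5, 0.0, 7.8]
grip_width: 0.0208
finger_force: 58.7
```

Emit:
send_rows(
  increments=[
    [[2, -6, 0], [0, 0, 0], -1],
    [[2, -6, 0], [0, 0, 0], -1],
  ],
)

```text
clock: 37.75
position: [0.4883, -0.1821, 0.0848]
tool_rot: [3.14, 0.001, 1.465]
force: [-1.6, -2.2, 8.5]
grip_width: 0.0205
finger_force: 58.7
```

```bash
python3 cr.py
```

```text
az -110.9 r 0.0874 Ft(clockwise resist<0) 0.7 Fr 2.6
2 [ 1.7 -2.7]
4 [ 2.6 -5.5]
6 [ 3.7 -8.4]
8 [  4.8 -11.2]
10 [  6.  -13.9]
12 [  7.3 -16.7]
14 [  8.7 -19.3]
16 [ 10.2 -21.9]
18 [ 11.8 -24.5]
20 [ 13.5 -27. ]
22 [ 15.3 -29.5]
24 [ 17.1 -31.9]
```

Emit:
send_rows(
  increments=[
    [[2, -5.5, 0], [0, 0, 0], -1],
    [[2, -5.5, 0], [0, 0, 0], -1],
  ],
)

```text
clock: 37.95
position: [0.483, -0.1798, 0.0849]
tool_rot: [3.14, 0.001, 1.465]
force: [-2.2, -5.0, 10.1]
grip_width: 0.0208
finger_force: 58.8
```

Emit:
send_rows(
  increments=[
    [[2.5, -5.5, 0], [0, 0, 0], -1],
    [[2.5, -5.5, 0], [0, 0, 0], -1],
  ],
)

```text
clock: 38.15
position: [0.4781, -0.1773, 0.085]
tool_rot: [3.139, 0.002, 1.464]
force: [-2.8, -7.4, 7.6]
grip_width: 0.0208
finger_force: 58.8
```

```bash
python3 cr.py
```

```text
az -118.3 r 0.0873 Ft(clockwise resist<0) -1.0 Fr 7.8
2 [ 1.9 -2.5]
4 [ 3.2 -5.2]
6 [ 4.6 -7.9]
8 [  6.  -10.5]
10 [  7.6 -13.1]
12 [  9.3 -15.6]
14 [ 11.  -18.1]
16 [ 12.8 -20.5]
18 [ 14.7 -22.9]
20 [ 16.7 -25.1]
22 [ 18.8 -27.3]
24 [ 20.9 -29.5]
```

Emit:
send_rows(
  increments=[
    [[1, -6, 0], [0, 0, 0], -1],
    [[1, -6, 0], [0, 0, 0], -1],
  ],
)

```text
clock: 38.35
position: [0.4759, -0.1761, 0.0855]
tool_rot: [3.133, 0.003, 1.465]
force: [16.4, -9.8, -5.5]
grip_width: 0.0207
finger_force: 59.6
```

Emit:
send_rows(
  increments=[
    [[3, -5, 0], [0, 0, 0], -1],
    [[3, -5, 0], [0, 0, 0], -1],
  ],
)

```text
clock: 38.55
position: [0.4732, -0.1741, 0.086]
tool_rot: [3.129, 0.006, 1.465]
force: [25.5, -17.3, -12.2]
grip_width: 0.0205
finger_force: 59.5
```

```bash
python3 cr.py
```

```text
az -122.2 r 0.087 Ft(clockwise resist<0) -30.8 Fr 1.1
2 [ 1.8 -2.5]
4 [ 3.3 -5.1]
6 [ 4.9 -7.7]
8 [  6.5 -10.2]
10 [  8.2 -12.7]
12 [ 10.1 -15.1]
14 [ 12.  -17.4]
16 [ 14.  -19.7]
18 [ 16.  -21.9]
20 [ 18.2 -24. ]
22 [ 20.4 -26.1]
24 [ 22.7 -28.1]
```

The tangential force rose to 31 N, far more than the clutch should need, so I'll look before pushing on.

```bash
python3 - <<'E'
from workcell import *
from h import *
s=observe(); print(s['qpos'].round(2),s['moment'].round(2),s['force'].round(1))
w=grab_frame('wrist');f=grab_frame('side'); g=grab_frame('scene')
cv2.imwrite('pics/m9.png',np.vstack([np.hstack([crop(f,220,150,100,75,400,300),crop(g,180,130,100,75,400,300)]),np.hstack([crop(w,120,80,272,204,400,300),crop(w,206,170,100,75,400,300)])]))
E
```

```text
[-0.17  0.57  0.55  2.05 -0.48  0.64  0.59] [-3.74 -5.45 -0.04] [ 25.5 -17.3 -12.2]
```

View pics/m9.png

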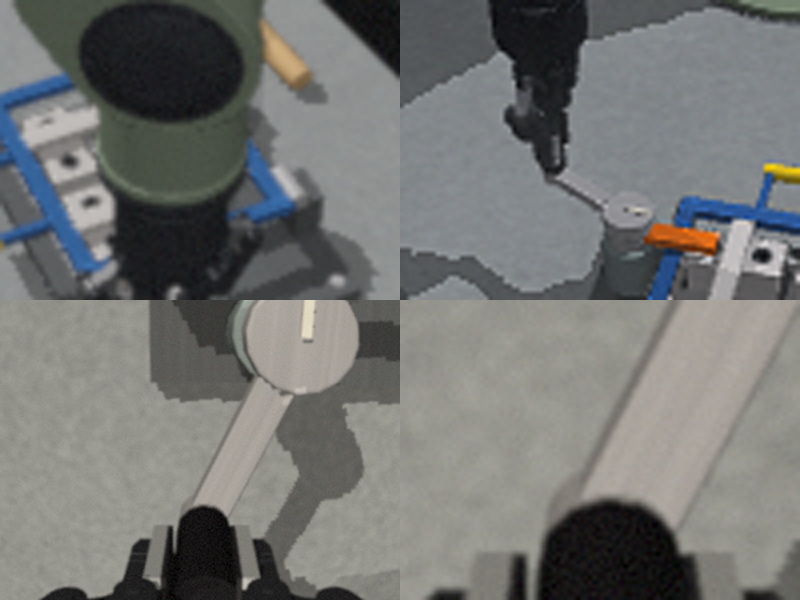

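No collision is visible. The strap is over the lid and the sleeve is between the pads, with the crank arm close to the right finger. I'll back off a little and turn the gripper along with the arm, so a finger can't jam on it.

Emit:
send_rows(
  increments=[
    [[-3, 6, 0], [0, 0, 0], -1],
    [[-3, 6, 0], [0, 0, 0], -1],
  ],
)

```text
clock: 38.9
position: [0.4741, -0.1753, 0.0848]
tool_rot: [3.139, 0.001, 1.465]
force: [-0.6, -0.3, 11.3]
grip_width: 0.0207
finger_force: 62.2
```

Emit:
send_rows(
  increments=[
    [[0, 0, 0], [0, 0, 8], -1],
    [[0, 0, 0], [0, 0, 16], -1],
    [[0, 0, 0], [0, 0, 24], -1],
    [[0, 0, 0], [0, 0, 30], -1],
    [[0, 0, 0], [0, 0, 30], -1],
  ],
)

```text
clock: 39.4
position: [0.4742, -0.1752, 0.0849]
tool_rot: [3.139, -0.0, 0.938]
force: [3.0, -3.6, 10.9]
grip_width: 0.0206
finger_force: 62.1
```

```bash
python3 cr.py; python3 -c "
from workcell import *
s=observe();print(s['moment'].round(2),s['force'].round(1))"
```

```text
az -121.3 r 0.0874 Ft(clockwise resist<0) -4.5 Fr 1.5
2 [ 0.7 -3.1]
4 [ 0.5 -6.1]
6 [ 0.5 -9.1]
8 [  0.6 -12.1]
10 [  0.9 -15.2]
12 [  1.2 -18.2]
14 [  1.6 -21.1]
16 [  2.1 -24.1]
18 [  2.7 -27.1]
20 [  3.5 -30. ]
22 [  4.3 -32.9]
24 [  5.2 -35.8]
[-0.47 -0.52  0.05] [ 3.  -3.6 10.9]
```

Emit:
send_rows(
  increments=[
    [[0.5, -3, 0], [0, 0, 0], -1],
    [[0.5, -3, 0], [0, 0, 0], -1],
  ],
)

```text
clock: 39.6
position: [0.4734, -0.1744, 0.0853]
tool_rot: [3.135, -0.0, 0.941]
force: [9.5, -11.4, 2.7]
grip_width: 0.0206
finger_force: 61.4
```

Emit:
send_rows(
  increments=[
    [[0, 0, 0], [0, 0, 0], -1],
    [[0, 0, 0], [0, 0, 0], -1],
    [[0, 0, 0], [0, 0, 0], -1],
    [[0, 0, 0], [0, 0, 0], -1],
    [[0, 0, 0], [0, 0, 0], -1],
    [[0, 0, 0], [0, 0, 0], -1],
    [[0, 0, 0], [0, 0, 0], -1],
    [[0, 0, 0], [0, 0, 0], -1],
  ],
)

```text
clock: 40.4
position: [0.4727, -0.1741, 0.0852]
tool_rot: [3.136, -0.0, 0.941]
force: [6.2, -8.7, 6.1]
grip_width: 0.0205
finger_force: 61.8
```

```bash
python3 cr.py|head -3; python3 -c "
from workcell import *
s=observe();print(s['moment'].round(2),s['force'].round(1))"
```

```text
az -122.4 r 0.0872 Ft(clockwise resist<0) -9.9 Fr 4.0
2 [ 0.5 -3.1]
4 [ 0.5 -6.1]
[-1.81 -1.3   0.02] [ 6.2 -8.7  6.1]
```

The force relaxes with time, so the clutch is damped. I'll go on slowly in about 2° steps.

Emit:
send_rows(
  increments=[
    [[0, -1, 0], [0, 0, 0], -1],
    [[0, -2, 0], [0, 0, 0], -1],
    [[0, -3, 0], [0, 0, 0], -1],
    [[0, -3, 0], [0, 0, 0], -1],
    [[0, -3, 0], [0, 0, 0], -1],
    [[0, -3, 0], [0, 0, 0], -1],
    [[0, -3, 0], [0, 0, 0], -1],
    [[0, -3, 0], [0, 0, 0], -1],
    [[0, -3, 0], [0, 0, 0], -1],
    [[0, -3, 0], [0, 0, 0], -1],
  ],
)

```text
clock: 41.4
position: [0.4705, -0.1726, 0.0852]
tool_rot: [3.136, -0.0, 0.941]
force: [7.1, -10.9, 5.2]
grip_width: 0.0208
finger_force: 61.5
```

Emit:
send_rows(
  increments=[
    [[0, -1, 0], [0, 0, 0], -1],
    [[0, -2, 0], [0, 0, 0], -1],
    [[0, -3, 0], [0, 0, 0], -1],
    [[0, -3, 0], [0, 0, 0], -1],
    [[0, -3, 0], [0, 0, 0], -1],
    [[0, -3, 0], [0, 0, 0], -1],
    [[0, -3, 0], [0, 0, 0], -1],
    [[0, -3, 0], [0, 0, 0], -1],
    [[0, -3, 0], [0, 0, 0], -1],
    [[0, -3, 0], [0, 0, 0], -1],
  ],
)

```text
clock: 42.4
position: [0.4679, -0.1707, 0.0852]
tool_rot: [3.136, -0.0, 0.941]
force: [6.1, -10.0, 6.7]
grip_width: 0.0202
finger_force: 61.7
```

```bash
python3 cr.py
```

```text
az -126.3 r 0.0871 Ft(clockwise resist<0) -10.9 Fr 4.5
2 [ 0.7 -3. ]
4 [ 0.9 -6. ]
6 [ 1.2 -9. ]
8 [  1.5 -12. ]
10 [  2. -15.]
12 [  2.6 -18. ]
14 [  3.3 -20.9]
16 [  4.1 -23.8]
18 [  5.  -26.7]
20 [  6.  -29.6]
22 [  7.1 -32.4]
24 [  8.3 -35.1]
```

Emit:
send_rows(
  increments=[
    [[0, -1, 0], [0, 0, 0], -1],
    [[0, -2, 0], [0, 0, 0], -1],
    [[0.3, -3, 0], [0, 0, 0], -1],
    [[0.3, -3, 0], [0, 0, 0], -1],
    [[0.3, -3, 0], [0, 0, 0], -1],
    [[0.3, -3, 0], [0, 0, 0], -1],
    [[0.3, -3, 0], [0, 0, 0], -1],
    [[0.3, -3, 0], [0, 0, 0], -1],
  ],
)

```text
clock: 43.2
position: [0.465, -0.1686, 0.0851]
tool_rot: [3.137, -0.0, 0.941]
force: [2.6, -9.1, 8.8]
grip_width: 0.0205
finger_force: 62.0
```

Emit:
send_rows(
  increments=[
    [[0, -1, 0], [0, 0, 0], -1],
    [[0, -2, 0], [0, 0, 0], -1],
    [[0.3, -3, 0], [0, 0, 0], -1],
    [[0.3, -3, 0], [0, 0, 0], -1],
    [[0.3, -3, 0], [0, 0, 0], -1],
    [[0.3, -3, 0], [0, 0, 0], -1],
    [[0.3, -3, 0], [0, 0, 0], -1],
    [[0.3, -3, 0], [0, 0, 0], -1],
  ],
)

```text
clock: 44.0
position: [0.4618, -0.1659, 0.0849]
tool_rot: [3.14, -0.0, 0.941]
force: [-3.4, -5.3, 13.4]
grip_width: 0.0202
finger_force: 62.4
```

```bash
python3 cr.py
```

```text
az -131.4 r 0.0872 Ft(clockwise resist<0) -1.0 Fr 6.2
2 [ 1.  -2.9]
4 [ 1.5 -5.9]
6 [ 2.  -8.9]
8 [  2.7 -11.8]
10 [  3.4 -14.8]
12 [  4.3 -17.7]
14 [  5.2 -20.5]
16 [  6.3 -23.4]
18 [  7.4 -26.2]
20 [  8.7 -28.9]
22 [ 10.  -31.6]
24 [ 11.4 -34.3]
```

Emit:
send_rows(
  increments=[
    [[0.5, -3, 0], [0, 0, 0], -1],
    [[1, -6, 0], [0, 0, 0], -1],
    [[1, -6, 0], [0, 0, 0], -1],
    [[1, -6, 0], [0, 0, 0], -1],
    [[1, -6, 0], [0, 0, 0], -1],
  ],
)

```text
clock: 44.5
position: [0.4582, -0.1624, 0.085]
tool_rot: [3.137, 0.0, 0.941]
force: [0.2, -9.9, 10.4]
grip_width: 0.0205
finger_force: 62.1
```

```bash
python3 cr.py|head -7
```

```text
az -134.7 r 0.0871 Ft(clockwise resist<0) -7.1 Fr 6.9
2 [ 1.1 -2.9]
4 [ 1.7 -5.8]
6 [ 2.4 -8.8]
8 [  3.2 -11.7]
10 [  4.2 -14.6]
12 [  5.2 -17.4]
```

Emit:
send_rows(
  increments=[
    [[0, 0, 0], [0, 0, 0], -1],
    [[0, 0, 0], [0, 0, 0], -1],
    [[0, 0, 0], [0, 0, 0], -1],
    [[0, 0, 0], [0, 0, 0], -1],
    [[0, 0, 0], [0, 0, 0], -1],
    [[0, 0, 0], [0, 0, 0], -1],
  ],
)

```text
clock: 45.1
position: [0.457, -0.1613, 0.0848]
tool_rot: [3.141, -0.0, 0.941]
force: [-6.3, -3.9, 16.3]
grip_width: 0.0204
finger_force: 62.6
```

Emit:
send_rows(
  increments=[
    [[0, -1, 0], [0, 0, 0], -1],
    [[0, -3, 0], [0, 0, 0], -1],
    [[0, -3, 0], [0, 0, 0], -1],
    [[0, -3, 0], [0, 0, 0], -1],
    [[0, -3, 0], [0, 0, 0], -1],
    [[0, -3, 0], [0, 0, 0], -1],
    [[0, -3, 0], [0, 0, 0], -1],
    [[0, -3, 0], [0, 0, 0], -1],
  ],
)

```text
clock: 45.9
position: [0.4552, -0.1595, 0.0848]
tool_rot: [3.14, -0.0, 0.941]
force: [-2.7, -4.0, 13.5]
grip_width: 0.0206
finger_force: 62.2
```

```bash
python3 cr.py|head -7
```

```text
az -137.5 r 0.0872 Ft(clockwise resist<0) -1.1 Fr 4.7
2 [ 1.4 -2.8]
4 [ 2.1 -5.7]
6 [ 3.  -8.6]
8 [  3.9 -11.5]
10 [  5.  -14.3]
12 [  6.1 -17.1]
```

Emit:
send_rows(
  increments=[
    [[0, 0, 0], [0, 0, 0], -1],
    [[0, 0, 0], [0, 0, 0], -1],
    [[0, 0, 0], [0, 0, 0], -1],
    [[0, 0, 0], [0, 0, 0], -1],
    [[0, 0, 0], [0, 0, 0], -1],
    [[0, 0, 0], [0, 0, 0], -1],
  ],
)

```text
clock: 46.5
position: [0.455, -0.1593, 0.0848]
tool_rot: [3.14, -0.001, 0.941]
force: [-4.3, -2.6, 12.4]
grip_width: 0.0206
finger_force: 62.3
```

Emit:
send_rows(
  increments=[
    [[0.5, -1, 0], [0, 0, 0], -1],
    [[0.5, -2, 0], [0, 0, 0], -1],
    [[0.5, -2, 0], [0, 0, 0], -1],
    [[0.5, -2, 0], [0, 0, 0], -1],
    [[0.5, -2, 0], [0, 0, 0], -1],
    [[0.5, -2, 0], [0, 0, 0], -1],
    [[0.5, -2, 0], [0, 0, 0], -1],
    [[0.5, -2, 0], [0, 0, 0], -1],
    [[0.5, -2, 0], [0, 0, 0], -1],
  ],
)

```text
clock: 47.4
position: [0.4541, -0.1581, 0.0849]
tool_rot: [3.139, -0.0, 0.941]
force: [-0.6, -5.9, 13.2]
grip_width: 0.0206
finger_force: 62.2
```

```bash
python3 cr.py|head -1
```

```text
az -138.6 r 0.0872 Ft(clockwise resist<0) -4.0 Fr 4.4
```

Resistance came back right after the drop, so the crank has gone through the notch once. I'll let go and lift.

Emit:
send_rows(
  increments=[
    [[0, 0, 0], [0, 0, 0], 0],
    [[0, 0, 0], [0, 0, 0], 1],
    [[0, 0, 0], [0, 0, 0], 1],
    [[0, 0, 0], [0, 0, 0], 1],
    [[0, 0, 0], [0, 0, 0], 1],
    [[0, 0, -30], [0, 0, 0], 1],
    [[0, 0, -70], [0, 0, 0], 1],
    [[0, 0, -110], [0, 0, 0], 1],
    [[0, 0, -150], [0, 0, 0], 1],
  ],
)

```text
clock: 48.3
position: [0.4529, -0.1571, 0.2354]
tool_rot: [-3.141, 0.001, 0.941]
force: [0.4, 0.5, 1.0]
grip_width: 0.0854
finger_force: 0.0
```

Emit:
send_rows(
  increments=[
    [[-60, 60, -30], [0, 0, 0], 1],
    [[-90, 90, -60], [0, 0, 0], 1],
    [[-90, 90, -60], [0, 0, 0], 1],
    [[-90, 90, -60], [0, 0, 0], 1],
    [[-90, 90, -60], [0, 0, 0], 1],
  ],
)

```text
clock: 48.8
position: [0.4728, -0.2833, 0.2938]
tool_rot: [-3.141, 0.0, 0.94]
force: [1.1, 0.5, -0.1]
grip_width: 0.0855
finger_force: 0.0
```

```bash
python3 - <<'E'
from workcell import *
from h import *
s=observe(); print(s['clock'],s['position'],s['force'].round(1),s['grip_width'])
H=np.array([.5195,-.1015,0])
for n in('scene','side','wrist'):
    p=camera_params(n); p['fish']=n=='wrist'; f=grab_frame(n); hsv=cv2.cvtColor(f,cv2.COLOR_BGR2HSV)
    o=((abs(hsv[...,0].astype(int)-9)<6)&(hsv[...,1]>190)&(hsv[...,2]>90)).astype(np.uint8)
    N,l,st,ce=cv2.connectedComponentsWithStats(o)
    for i in range(1,N):
        X=atz(ray(p,*ce[i]),.073)
        if st[i,4]>12 and np.linalg.norm(X[:2]-H[:2])<.1: print(n,'strap',X.round(4),st[i,4],'az',np.degrees(np.arctan2(*(X-H)[1::-1])).round(1))
    N,l,st,ce=cv2.connectedComponentsWithStats((f.max(2)<40).astype(np.uint8))
    for i in range(1,N):
        X=atz(ray(p,*ce[i]),.124)
        if 15<st[i,4]<900 and .06<np.linalg.norm(X[:2]-H[:2])<.11 and X[1]<-.1: print(n,'grip',X.round(4),st[i,4],'az',np.degrees(np.arctan2(*(X-H)[1::-1])).round(1))
E
```

```text
48.8 [ 0.47284783 -0.28332843  0.29377136] [ 1.1  0.5 -0.1] 0.08550779226676766
scene strap [ 0.5194 -0.0573  0.073 ] 84 az 90.2
scene grip [ 0.4548 -0.1585  0.124 ] 65 az -138.7
side strap [ 0.5284 -0.0441  0.073 ] 39 az 81.2
side grip [ 0.455  -0.1613  0.124 ] 85 az -137.1
wrist strap [ 0.5207 -0.0613  0.073 ] 135 az 88.3
wrist grip [ 0.4535 -0.1597  0.124 ] 291 az -138.6
```

```bash
python3 - <<'E'
from workcell import *
from h import *
def blob(n,lo,hi,X0,z):
    p=camera_params(n); p['fish']=n=='wrist'; m=cv2.inRange(cv2.cvtColor(grab_frame(n),cv2.COLOR_BGR2HSV),lo,hi)
    N,l,st,ce=cv2.connectedComponentsWithStats(m)
    c=[(st[i,4],ray(p,*ce[i])) for i in range(1,N) if st[i,4]>15 and np.linalg.norm(atz(ray(p,*ce[i]),z)[:2]-X0)<.06]
    return max(c,key=lambda q:q[0])[1] if c else None
for nm,lo,hi,X0,z in(('bar',(22,150,90),(34,255,255),(.428,.046),.063),('red',(0,160,60),(6,255,255),(.61,-.365),.03)):
    rs=[blob(n,lo,hi,X0,z) for n in('scene','side')]
    if all(r is not None for r in rs): x,e=tri(*rs); print(nm,(x*1e3).round(1),round(e*1e3,1))
    else: print(nm,[None if r is None else atz(r,z).round(3) for r in rs])
job_done()
E
```

```text
bar [429.4  48.1  65.5] 2.6
red [ 614.2 -366.7   26.3] 0.1
the job is handed in; nothing more can be done
```

The job is handed in: the worn jaw is in the tray, the three new jaws lie flat in their own bays, the lid is shut, and the crank was turned through what the force and the arm-to-strap angle show as one click, then released.

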